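# Start the last lag screw of a closet wire shelf square

### The arm

A 6-joint arm with a two-finger parallel gripper is mounted at the origin on the work surface. World frame = base frame: x ahead of the robot, y to its left, z up, the work surface at z = 0. Lengths are in m, angles in rad, forces in N, time in s.
With the tool pointing down it reaches from about 0.375 to 0.975 m from the base axis. Payload 3.8 kg.
Tool frame: the origin (TCP) lies on the centre line of the jaws, within the pads' length; the fingertips stand 17 mm ahead of it and the grasp point (between the pads) lies 2 mm behind it (bot.tip_extent is the distance from the TCP to the fingertips, in m); z points along the fingers, y is the line along which they close (so a half turn about z gives the same grasp; the last joint's range is limited). The gripper opens to 85 mm and grips with 20 to 120 N. Pads are 22 mm wide; open, the fingers measure 114 mm over their backs; the gripper's body (76 mm by 85 mm) begins 54 mm behind the grasp point. The pads swing forward as they close: fully open they stand 13 mm farther back than shut.
Start: joints at [1.217, 0.264, 1.604, -0, 1.274, -0.037], TCP at [0.21, 0.641, 0.248] pointing down, gripper open.
Joint ranges: [-2.63, 2.63], [-0.94, 2.18], [0.31, 2.57], [-1.31, 4.45], [0, 2.66], [-2.55, 2.55]. Speed limits (rad/s): [2.57, 2.57, 3.14, 3.14, 3.14, 3.14].

### API

Orientations are given as a rotation vector (axis times angle).
In Python, from workcell import readout, read_camera, finish_job, bot gives the robot as it stands.
- The arm moves only by the tool jog_arm, never from a script. Its argument "deltas" is one flat list of numbers, 7 for each row, row after row: the shift along the tool's x, y, z in m, then the turn, a rotation vector about the tool's x, y, z in degrees, then the gripper command: -1 is shut, 1 is fully open, values between are in proportion. A call has 1 to 8 rows; each row is the pose to reach, as a shift and turn from the pose commanded when the call began, along the tool's axes at that moment; what a row does not reach only later rows make up. A row lasts 1/10 s, in which the tool goes at most 50 mm and 8.59 degrees, less where a joint would pass 70% of its speed; a pose out of reach is approached as far as the arm can. A call with a gripper value outside its range is refused whole. The fingers move at their own pace and stop on an object; "squeeze" is the grip in N (left out, the last holds). Time passes only in rows, so rows that repeat a pose let the fingers close. It gives the time, the measured TCP pose, the force, the opening and the grip force at its end, in the units of the state.
- readout.read_state(): the state, without advancing time (a new reading comes with each control period).
- read_camera(name): name is "scene" or "top"; returns a dict with "color" (400x640x3 uint8, blue, green, red), "fx", "fy", "cx", "cy" (pixels), "origin" and "attitude" of the camera in the world. Camera axes: x right, y down, z forward; pixel columns grow to the right and rows downward; lengths in m; the calibration is good to about 2 mm. A picture is of the moment at which its call begins. There is no depth.
- finish_job(): hands the job in; it is judged then, once.
The state is a dict: "time": time; "q": joint angles; "joint_vel": joint speeds; "joint_torque": joint torques, N m; "tool_pos": TCP position; "tcp_rot": TCP orientation; "wrist_force": force on the tool from outside, world axes, zero at the start; "torque": the same for the moment, N m; "width": opening from 0.0 (shut) to 1.0 (fully open); "grip_force": force on a finger pad.
Only numpy, scipy, OpenCV 4.12 (cv2) and the standard library are available. Lean on these libraries where they do the work, as an engineer would, in place of code of your own. Each camera call takes 0.05 s, during which the arm holds its last target. There are 200 camera calls.

### The job

The last lag screw of the low wire shelf leans in its pilot hole: take the nut driver from the tool stand, feel its socket fully home over the hex head, bring screw and driver upright, square to the board, and only then start the thread with half a turn clockwise, keeping it square. Work the screw only with the driver and with a light hand (never more than 5 kg of force), then hang the driver back upright in its stand, released. Leave the bottles and the other screwdriver where they are.

Things in the scene. Friction and masses are not known exactly. Their poses are not given: they have to be found in the camera images.
- shelf: Low white wire shelf (deck 225 x 250 mm, top 120 mm above the counter) on a fixed pine board 260 x 400 x 25 mm. Origin: centre of the board's underside; z up. White foot plates, 4 mm thick (tops 29 mm above the counter), reach out to +y and -y. Three have their lag screws driven down (hex heads 9 mm high); the foot at x +85, y +165 mm has the loose one, about 200 mm from the bottles on the deck.
- lag_screw: Loose steel lag screw, as it leans. Origin fixed: mouth of its pilot hole in the foot plate's top, 29 mm above the counter; z up along the screw. At first it leans 5 to 9 degrees, mostly to the shelf's +x. It pivots at the origin and stays where pushed (about 3 N sideways at the head; 10 degrees at most each way). This frame does not turn with the head. 10 mm shank under the head.
- lag_head (a point): Centre of the top of the loose screw's hex head, 38 mm along lag_screw's z from the pilot hole; axes as lag_screw. The hex is 17 mm across flats, 7 mm high; how its flats are turned about the axis differs each time and is not told (it repeats every 60 degrees). The point leans with the screw but stays at 38 mm; the head itself sinks 4.5 mm a full turn.
- lag_turn (a joint): Turn of the loose screw in rad, 0 at the start, positive clockwise seen from above (driving in). About 0.08 N m turns it, either way.
- nut_driver: About 220 g; hangs by its collar in either hole of the stand; thick socket. Origin: centre of the socket's mouth (lower end); z up. Socket 27 mm wide outside, six-sided hole 18 mm across flats, 11 mm deep. Shaft 10 mm, collar 44 mm across at z 105 to 111, six-sided handle 30 mm across flats at z 111 to 194, cap to 200. Handle and socket flats face alike: driver's +x, -x and every 60 degrees.
- socket_mouth (a point): Centre of the nut driver's socket mouth (same point and axes as nut_driver).
- tool_stand: Grey steel bench stand, fixed, 80 x 240 mm, its top plate 125 mm above the counter and 4 mm thick. Origin: under its centre at counter height. Two holes, 33 mm across, 100 mm apart along its y.
- hole_right (a point): Centre of the stand's hole at its -y end, at the top of the plate. A hung tool's collar rests on the plate, so the driver's origin is then 105 mm below this point.
- hole_left (a point): The same for the hole at its +y end.
- screwdriver: Crosshead screwdriver, thin 6 mm shaft, round black handle 26 mm thick, 190 mm long, hanging in the stand's other hole. Bystander. Origin: its tip.
- spray_bottle: Blue trigger spray bottle, 72 mm across, 235 mm tall, on the wire deck. Bystander. Origin: centre of its underside.
- polish_can: Yellow can, 58 mm across, 200 mm tall, on the wire deck. Bystander. Origin: centre of its underside.

How it is judged:
On the way, in this order (a step that is already met when the one before it is completed fails the run):
1. the socket is home over the hex head and the screw stands square to the board, not yet turned (z of socket_mouth in the frame of lag_head below -0.007 m and horizontal distance between socket_mouth and lag_head below 0.005 m and angle between the z axis of lag_screw and the z axis of shelf, either way round below 0.07 rad and angle between the z axis of nut_driver and the z axis of shelf, either way round below 0.09 rad and value of joint lag_turn below 0.25 rad), for 0.2 s.
2. with the socket on the head, the screw has been driven about half a turn and is still square (z of socket_mouth in the frame of lag_head below -0.006 m and horizontal distance between socket_mouth and lag_head below 0.005 m and angle between the z axis of lag_screw and the z axis of shelf, either way round below 0.07 rad and value of joint lag_turn above 2.3 rad), for 0.2 s.
At the end, for the whole second after the job is handed in: The lag screw has been turned 132 to 229 degrees from its start clockwise (half a turn) and stands within 4 degrees of square to the board; the nut driver hangs at rest and upright in a hole of the stand, its collar on the plate, released (value of joint lag_turn between 2.3 and 4 rad and angle between the z axis of lag_screw and the z axis of shelf, either way round below 0.07 rad and (horizontal distance between nut_driver and hole_left below 0.012 m or horizontal distance between nut_driver and hole_right below 0.012 m) and z of nut_driver in the frame of tool_stand between 0.012 and 0.028 m and angle between nut_driver's own z axis and vertical below 0.15 rad and linear speed of nut_driver below 0.03 m/s); the robot touches nothing.
It fails at once if the screw turned (over 17 degrees) while leaning more than 5 degrees: cross-started (value of joint lag_turn above 0.3 rad and angle between the z axis of lag_screw and the z axis of shelf, either way round above 0.09 rad).
It fails at once if driver and screw pressed on one another with more than 50 N (contact force between nut_driver and lag_screw above 50 N).
It fails at once if the fingers worked the screw instead of the driver (contact force between the fingers and lag_screw above 1.5 N).
It fails at once if a bottle or the other screwdriver was shifted by more than 30 mm (distance of any of spray_bottle, polish_can, screwdriver from where it was at the start of the episode above 0.03 m).
It also fails if it takes over 72 s, if anything falls off the work surface, if the arm or the gripper's body presses on something with over 40 N, if the wrist force passes 120 N, or if a joint passes its speed limit or range.

## Working session

There is one attempt and no reset: what is moved stays moved. The work goes in short steps, Python scripts to look and compute and a tool call to move; the robot and the scene stay as the last step left them, time stands still between calls to the robot, and variables do not carry over. Pictures are saved under pics/ and viewed, at most 10 in all, crops included, and the job is handed in when it is done.

Besides the shell and the picture viewer there is one more tool, called after "Call:" as name(argument=value, ...) on one line, values as JSON. jog_arm: Moves the arm, as the interface text tells. Its arguments: {"type":"object","properties":{"deltas":{"type":"array"},"squeeze":{"type":"number"}},"required":["deltas"]}

```bash
mkdir -p pics; cat > h.py <<'E'
import numpy as np, cv2
from workcell import readout, read_camera, finish_job, bot
from scipy.spatial.transform import Rotation as R
def cam(n):
    c=read_camera(n); a=np.array(c['attitude'],float)
    c['R']=a if a.shape==(3,3) else (R.from_rotvec(a).as_matrix() if a.size==3 else R.from_quat(a).as_matrix()); c['o']=np.array(c['origin']); return c
def ray(c,u,v):
    return c['R']@np.array([(u-c['cx'])/c['fx'],(v-c['cy'])/c['fy'],1])
def atz(c,u,v,z):
    d=ray(c,u,v); return c['o']+d*(z-c['o'][2])/d[2]
def proj(c,p):
    q=c['R'].T@(np.array(p)-c['o']); return np.array([c['fx']*q[0]/q[2]+c['cx'],c['fy']*q[1]/q[2]+c['cy']])
def tri(c1,p1,c2,p2):
    d1=ray(c1,*p1);d2=ray(c2,*p2);A=np.stack([d1,-d2],1);t=np.linalg.lstsq(A,c2['o']-c1['o'],rcond=None)[0]
    a=c1['o']+d1*t[0];b=c2['o']+d2*t[1];return (a+b)/2,np.linalg.norm(a-b)
E
python3 - <<'E'
from h import *
for n in('scene','top'):
    c=cam(n);cv2.imwrite(f'pics/{n}0.png',c['color']);print(n,c['fx'],c['fy'],c['cx'],c['cy'],c['o'],c['attitude'],c['R'])
print(readout.read_state())
E
```

```text
scene 368.4967162709783 368.4967162709783 316.83158602645074 194.34795636987872 [0.91719021 0.00127061 0.84003265] [-1.96841068 -1.91481552  0.49380236] [[ 0.02611161  0.87779416 -0.47832582]
 [ 0.99964199 -0.02572192  0.00736676]
 [-0.00583696 -0.47834694 -0.87815155]]
top 406.50945439574934 406.50945439574934 320.43715034623926 197.676824912519 [ 0.29411945 -0.02224103  1.13122285] [-2.11050767  2.1119292  -0.23427681] [[-1.38128030e-03 -9.77108050e-01  2.12739161e-01]
 [-9.99977401e-01 -5.00675320e-05 -6.72264791e-03]
 [ 6.57940472e-03 -2.12743639e-01 -9.77085900e-01]]
{'time': 0.1, 'q': array([ 1.21711431e+00,  2.64675444e-01,  1.60529667e+00,  1.85186039e-05,
        1.27369521e+00, -3.69254707e-02]), 'joint_vel': array([ 0.00075193, -0.00175044, -0.00353726,  0.00027509, -0.00024348,
        0.00154059]), 'joint_torque': array([ 5.71923993e-04, -5.16703498e+01, -3.68592525e+01, -6.84127417e-05,
        6.15999030e-03, -4.16025955e-05]), 'tool_pos': array([0.21003959, 0.64080285, 0.2470561 ]), 'tcp_rot': array([-0.49542446, -3.10185592,  0.00319112]), 'wrist_force': array([-0.43835147,  0.79437053,  0.80550392]), 'torque': array([0.04370307, 0.01298362, 0.02856712]), 'grip_force': 0.0, 'width': 1.0014183948022917}
```

View pics/scene0.png

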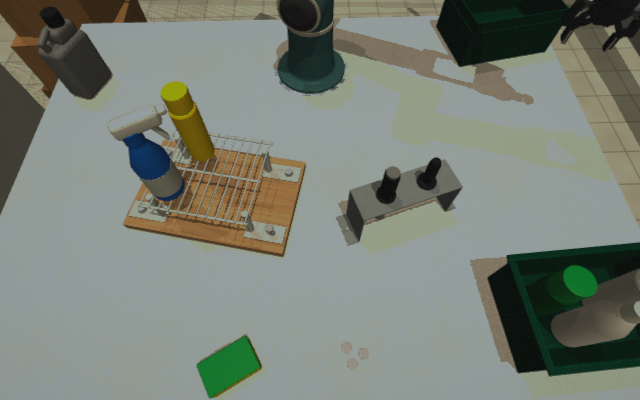

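View pics/top0.png

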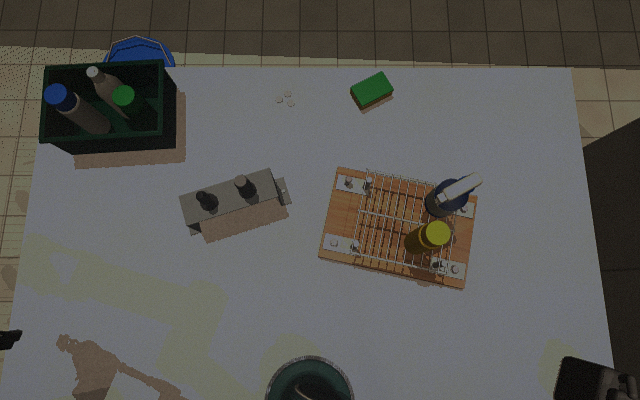

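The loose screw's foot is near scene (268,231) and top (349,184). The stand tools are at scene (389,183) and (431,172). Next I'll look at enlarged crops.

```bash
python3 - <<'E'
from h import *
s=cam('scene');t=cam('top')
def crop(c,x,y,w,h,k): return cv2.resize(c['color'][y:y+h,x:x+w],None,fx=k,fy=k,interpolation=cv2.INTER_CUBIC)
g=lambda im,gm:np.uint8(255*(im/255.)**gm)
a=np.hstack([crop(s,235,200,80,60,5),g(crop(t,320,160,80,60,5),.6)])
b=np.hstack([crop(s,330,145,160,120,2.5),g(crop(t,170,150,160,120,2.5),.6)])
cv2.imwrite('pics/c1.png',np.vstack([a,b]))
E
```

```text
(no output)
```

View pics/c1.png

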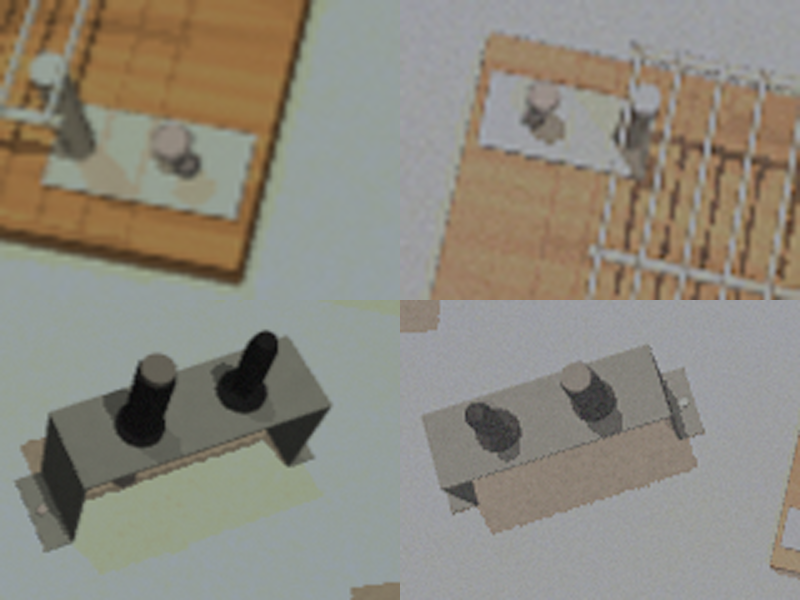

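```bash
cat > m.py <<'E'
from h import *
s=cam('scene');t=cam('top')
S=lambda x,y:(330+x/2.5,145+y/2.5)
T=lambda x,y:(170+x/2.5,150+y/2.5)
S5=lambda x,y:(235+x/5,200+y/5); T5=lambda x,y:(320+x/5,160+y/5)
print('cap tri',tri(s,S(158,68),t,T(176,78)), atz(s,*S(158,68),.220),atz(t,*T(176,78),.220))
print('sd cap',tri(s,S(265,40),t,T(78,112)))
for n,c,f,ps in(('s',s,S,[(50,112),(285,38),(330,104),(85,188)]),('t',t,T,[(22,114),(246,46),(268,118),(44,189)])):
    P=np.array([atz(c,*f(*p),.125) for p in ps]);print(n,P.round(4).tolist(),P.mean(0),[np.degrees(np.arctan2(*(P[b]-P[a])[1::-1])) for a,b in((0,1),(3,2),(0,3),(1,2))])
print('head',tri(s,S5(170,138),t,T5(143,95)),atz(s,*S5(170,138),.067),atz(t,*T5(143,95),.067))
print('base',atz(s,*S5(186,162),.029))
# foot plate corners z=.029 / board corners z .025
print('foot s',[atz(s,*S5(*p),.029).round(4).tolist() for p in((262,132),(240,218),(42,186),(58,103))])
print('foot t',[atz(t,*T5(*p),.029).round(4).tolist() for p in((92,70),(80,146),(230,176),(243,96))])
print('board s',[atz(s,u,v,.025).round(4).tolist() for u,v in((306,161),S5(242,278),(125,226))])
print('board t',[atz(t,u,v,.025).round(4).tolist() for u,v in(T5(88,35),(319,257),(465,288),(477,199))])
E
python3 m.py
```

```text
cap tri (array([0.53236123, 0.15823413, 0.21719967]), np.float64(0.0024405379157808587)) [0.53401339 0.15877824 0.22      ] [0.53148705 0.15644424 0.22      ]
sd cap (array([0.50236059, 0.25061643, 0.20787163]), np.float64(0.00414506474238036))
s [[0.5184, 0.0813, 0.125], [0.4461, 0.3047, 0.125], [0.5175, 0.3313, 0.125], [0.5932, 0.1059, 0.125]] [0.51881263 0.20579786 0.125     ] [np.float64(107.91702960010134), np.float64(108.56671117454826), np.float64(18.201761482593497), np.float64(20.396264099934026)]
t [[0.5186, 0.3292, 0.125], [0.5902, 0.1045, 0.125], [0.5144, 0.0803, 0.125], [0.442, 0.3018, 0.125]] [0.51631211 0.20396366 0.125     ] [np.float64(-72.30439741011499), np.float64(-71.89166400385282), np.float64(-160.29149413257042), np.float64(-162.28053718683591)]
head (array([ 0.57813575, -0.10494459,  0.06449516]), np.float64(0.002291301834948625)) [ 0.57918888 -0.10345356  0.067     ] [ 0.5775907  -0.10589292  0.067     ]
base [ 0.57518092 -0.10055386  0.029     ]
foot s [[0.5607, -0.0646, 0.029], [0.6042, -0.0744, 0.029], [0.5855, -0.1682, 0.029], [0.5426, -0.1634, 0.029]]
foot t [[0.6022, -0.0804, 0.029], [0.5583, -0.0733, 0.029], [0.5412, -0.1565, 0.029], [0.5872, -0.165, 0.029]]
board s [[0.3718, -0.018, 0.025], [0.6321, -0.0733, 0.025], [0.5467, -0.4571, 0.025]]
board t [[0.6239, -0.0786, 0.025], [0.3711, -0.0257, 0.025], [0.2889, -0.4144, 0.025], [0.5312, -0.4667, 0.025]]
```

```bash
cat >> h.py <<'E'
def pose():
    s=readout.read_state(); return np.array(s['tool_pos']),R.from_rotvec(s['tcp_rot']),s
def delta(pt,Rt):
    p,r,s=pose(); d=r.inv().apply(np.array(pt)-p); w=np.degrees((r.inv()*Rt).as_rotvec()); return d.round(4),w.round(2)
def down(yaw): # tool z down, tool x at world yaw(deg)
    a=np.radians(yaw); x=np.array([np.cos(a),np.sin(a),0]);z=np.array([0,0,-1.]);return R.from_matrix(np.stack([x,np.cross(z,x),z],1))
E
python3 - <<'E'
from h import *
p,r,s=pose();print(r.as_matrix().round(3),np.degrees(np.arctan2(r.as_matrix()[1,0],r.as_matrix()[0,0])))
x=np.degrees(np.arctan2(r.as_matrix()[1,0],r.as_matrix()[0,0]))
print(delta((.533,.157,.30),down(x)),delta((.533,.157,.30),down(x+20)))
E
```

```text
[[-0.95   0.311 -0.   ]
 [ 0.311  0.95  -0.001]
 [ 0.    -0.001 -1.   ]] 161.85155817689682
(array([-0.4576, -0.3596, -0.0519]), array([-0.04, -0.  ,  0.  ])) (array([-0.4576, -0.3596, -0.0519]), array([-4.e-02, -1.e-02, -2.e+01]))
```

Call:
jog_arm(deltas=[0,0,0,0,0,0,1])

```text
time: 0.4
tool_pos: [0.2102, 0.6413, 0.2481]
tcp_rot: [-0.495, -3.102, 0.0]
wrist_force: [0.6, -0.0, 0.4]
width: 1.001
grip_force: 0.0
```

Call:
jog_arm(deltas=[-0.12,-0.09,-0.05,0,0,-5,1,-0.24,-0.19,-0.052,0,0,-10,1,-0.458,-0.36,-0.052,0,0,-20,1,-0.458,-0.36,-0.052,0,0,-20,1,-0.458,-0.36,-0.052,0,0,-20,1,-0.458,-0.36,-0.052,0,0,-20,1,-0.458,-0.36,-0.052,0,0,-20,1,-0.458,-0.36,-0.052,0,0,-20,1])

```text
time: 1.2
tool_pos: [0.4307, 0.3106, 0.2896]
tcp_rot: [-0.051, 3.14, 0.001]
wrist_force: [0.8, 0.8, -0.0]
width: 1.002
grip_force: 0.0
```

```bash
python3 - <<'E'
from h import *
print(delta((.533,.157,.28),down(182)))
E
```

```text
(array([-0.0972, -0.1568,  0.0096]), array([ 0.03,  0.05, -0.14]))
```

Call:
jog_arm(deltas=[-0.097,-0.157,0.01,0,0,0,1,-0.097,-0.157,0.01,0,0,0,1,-0.097,-0.157,0.01,0,0,0,1,-0.097,-0.157,0.01,0,0,0,1,-0.097,-0.157,0.01,0,0,0,1,-0.097,-0.157,0.01,0,0,0,1])

```text
time: 1.8
tool_pos: [0.5321, 0.1579, 0.2789]
tcp_rot: [0.047, -3.141, -0.001]
wrist_force: [-0.2, -0.0, -0.1]
width: 0.999
grip_force: 0.0
```

```bash
python3 - <<'E'
from h import *
p,r,s=pose();print(s['q'],p)
c=cam('scene');t=cam('top')
cr=lambda c,x,y:cv2.resize(c['color'][y:y+100,x:x+100],None,fx=4,fy=4,interpolation=cv2.INTER_CUBIC)
cv2.imwrite('pics/c2.png',np.hstack([cr(c,350,120),np.uint8(255*(cr(t,190,130)/255.)**.6)]))
print(delta((.533,.157,.178),down(182)))
E
```

```text
[ 2.43252180e-01  1.90439909e-02  1.82487209e+00  5.48871786e-04
  1.29806019e+00 -1.35768540e+00] [0.53209582 0.15788371 0.27893411]
(array([-0.0015, -0.0023,  0.1011]), array([ 0.03, -0.01, -0.13]))
```

View pics/c2.png

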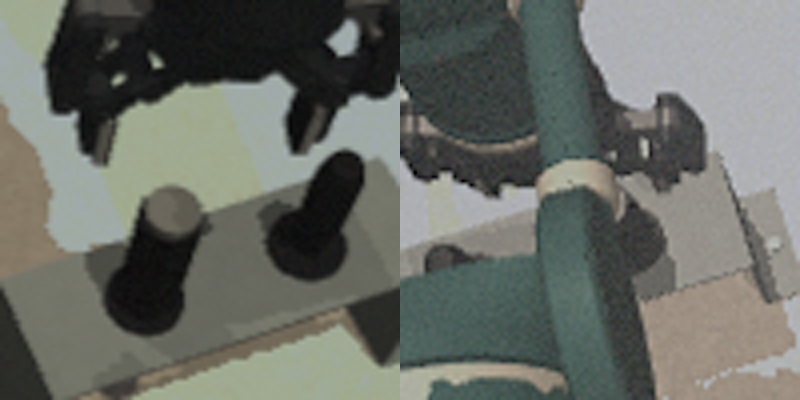

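The open jaws (tips near crop pixels (100,155) and (305,148)) are centred above the nut driver's cap at (175,212), so I'll lower and grip gently first.

Call:
jog_arm(deltas=[-0.001,-0.001,0.03,0,0,0,1,-0.001,-0.001,0.07,0,0,0,1,-0.001,-0.001,0.1,0,0,0,1,-0.001,-0.001,0.1,0,0,0,0,-0.001,-0.001,0.1,0,0,0,-0.3,-0.001,-0.001,0.1,0,0,0,-0.6,-0.001,-0.001,0.1,0,0,0,-1,-0.001,-0.001,0.1,0,0,0,-1], squeeze=25)

```text
time: 2.7
tool_pos: [0.5346, 0.1581, 0.1818]
tcp_rot: [-0.051, 3.137, 0.002]
wrist_force: [-0.5, -1.3, 5.5]
width: 0.364
grip_force: 26.1
```

Call:
jog_arm(deltas=[0,0,0,0,0,0,-1,0,0,0,0,0,0,-1,0,0,0,0,0,0,-1])

```text
time: 3.0
tool_pos: [0.5346, 0.1581, 0.1818]
tcp_rot: [-0.05, 3.137, 0.002]
wrist_force: [-0.3, 0.7, 7.2]
width: 0.367
grip_force: 26.0
```

Call:
jog_arm(deltas=[0,0,0,0,0,0,-1,0,0,0,0,0,0,-1,0,0,-0.002,0,0,0,-1,0,0,-0.004,0,0,0,-1], squeeze=80)

```text
time: 3.4
tool_pos: [0.5327, 0.1574, 0.1831]
tcp_rot: [0.05, -3.141, 0.0]
wrist_force: [-0.9, 0.1, -2.6]
width: 0.35
grip_force: 79.0
```

Call:
jog_arm(deltas=[0,0,-0.03,0,0,0,-1,0,0,-0.07,0,0,0,-1,0,0,-0.11,0,0,0,-1,0,0,-0.135,0,0,0,-1,0,0,-0.135,0,0,0,-1,0,0,-0.135,0,0,0,-1])

```text
time: 4.0
tool_pos: [0.5327, 0.1574, 0.3173]
tcp_rot: [0.05, -3.141, 0.0]
wrist_force: [0.1, 0.6, -2.6]
width: 0.342
grip_force: 79.1
```

```bash
python3 - <<'E'
from h import *
p,r,s=pose();print(s['q'],p,s['wrist_force'],s['width'])
print(delta((.577,-.103,.30),down(182)))
E
```

```text
[ 2.42546692e-01  1.62441623e-03  1.77263920e+00 -4.25648058e-05
  1.36766049e+00 -1.36037067e+00] [0.53273851 0.15744549 0.31731828] [ 0.09313471  0.61142321 -2.59387498] 0.3421334464567843
(array([-0.0359, -0.2617,  0.0173]), array([-0.01, -0.02, -0.16]))
```

Call:
jog_arm(deltas=[-0.006,-0.045,0.005,0,0,0,-1,-0.012,-0.09,0.01,0,0,0,-1,-0.018,-0.135,0.015,0,0,0,-1,-0.024,-0.18,0.017,0,0,0,-1,-0.03,-0.22,0.02,0,0,0,-1,-0.036,-0.262,0.035,0,0,0,-1,-0.036,-0.262,0.06,0,0,0,-1,-0.036,-0.262,0.067,0,0,0,-1])

```text
time: 4.8
tool_pos: [0.5738, -0.1038, 0.2444]
tcp_rot: [0.046, -3.131, -0.004]
wrist_force: [-0.8, -0.2, -2.5]
width: 0.346
grip_force: 79.8
```

Call:
jog_arm(deltas=[0,0,0,0,0,0,-1])

```text
time: 4.9
tool_pos: [0.5748, -0.1024, 0.2466]
tcp_rot: [0.05, -3.133, -0.004]
wrist_force: [0.0, 0.7, -2.0]
width: 0.342
grip_force: 79.8
```

```bash
python3 - <<'E'
from h import *
p,r,s=pose();print(s['q'],p,s['wrist_force'],s['width'],delta((.577,-.103,.25),down(182)))
c=cam('scene');t=cam('top');print('exp mouth',proj(c,p-[0,0,.162]),proj(t,p-[0,0,.162]),'cap',proj(c,p+[0,0,.038]))
k=6
a=cv2.resize(c['color'][150:250,235:300],None,fx=k,fy=k,interpolation=cv2.INTER_CUBIC)
b=cv2.resize(t['color'][135:235,315:380],None,fx=k,fy=k,interpolation=cv2.INTER_CUBIC)
cv2.imwrite('pics/c3.png',np.hstack([a,np.uint8(255*(b/255.)**.6)]))
E
```

```text
[-2.19148306e-01  9.88985710e-02  1.80041164e+00  3.64356640e-04
  1.25053882e+00 -1.82210115e+00] [ 0.57478022 -0.10239081  0.24660736] [ 0.00652836  0.70810939 -1.9525954 ] 0.34193364329514486 (array([-0.0022, -0.0007, -0.0034]), array([ 0.14, -0.45, -0.16]))
exp mouth [268.60413755 222.6435562 ] [347.79388216 178.31720521] cap [254.92739113 176.10728758]
```

View pics/c3.png

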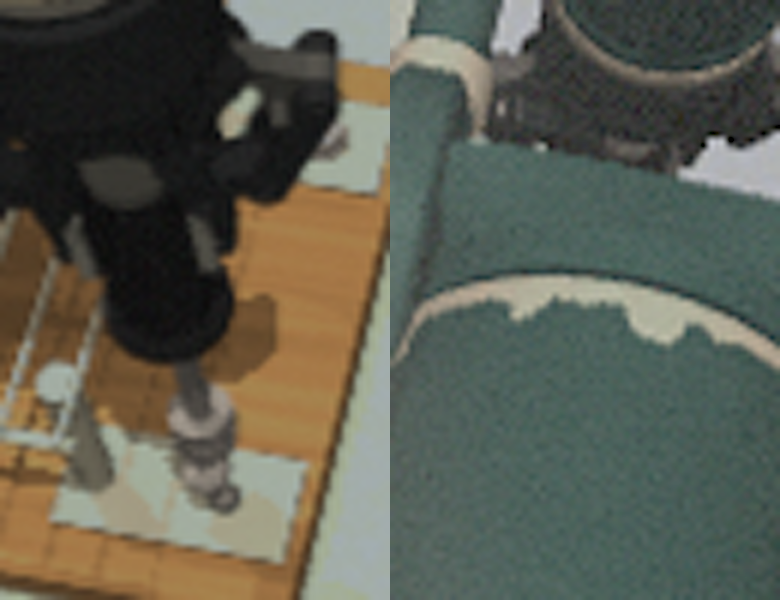

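The socket is seen at crop (204,440), i.e. scene pixel (269,223.3), within 1 px of its predicted spot. The screw head sits below it at about crop (204,466), leaning from its base at (222,495). I'll lift a little and take an averaged frame with a model overlay.

Call:
jog_arm(deltas=[0,0,-0.04,0,0,0,-1,0,0,-0.04,0,0,0,-1,0,0,-0.04,0,0,0,-1])

```text
time: 5.3
tool_pos: [0.5789, -0.1025, 0.2941]
tcp_rot: [-0.053, 3.135, -0.002]
wrist_force: [0.3, -0.1, -2.7]
width: 0.348
grip_force: 80.0
```

```bash
cat > ov.py <<'E'
from h import *
p,r,s=pose();print(p,s['tcp_rot'])
F=[cam('scene') for _ in range(10)];c=F[0];im=np.mean([f['color'].astype(float) for f in F],0);np.save('sc.npy',im)
t=cam('top');ti=cv2.imread('pics/top0.png').astype(float)
print('mouth exp',proj(c,p-[0,0,.162]))
def draw(c,im,x0,y0,w,h,k,piv,head,gm):
    I=cv2.resize(np.uint8(255*(np.clip(im[y0:y0+h,x0:x0+w],0,255)/255)**gm),None,fx=k,fy=k,interpolation=cv2.INTER_CUBIC);J=I.copy()
    ax=(head-piv)/np.linalg.norm(head-piv);e=np.cross(ax,[0,1,0]);e/=np.linalg.norm(e);f=np.cross(ax,e)
    for L,rr,col in((38,9,(0,0,255)),(31,9,(0,255,0)),(0,5,(255,0,0)),(31,5,(255,0,255))):
        P=[(proj(c,piv+ax*L/1e3+rr/1e3*(e*np.cos(a)+f*np.sin(a)))-[x0,y0]+.5)*k for a in np.linspace(0,6.28,40)]
        cv2.polylines(J,[np.int32(P)],True,col,1)
    return np.hstack([I,J])
def show(name,piv,head,os,ot):
    a=draw(c,im,252,205,33,25+0,12,piv+os,head+os,1.);b=draw(t,ti,334,166,33,25,12,piv+ot,head+ot,.6)
    cv2.imwrite(name,np.vstack([a,b]))
piv=np.array([.574,-.1005,.029]);h=piv+[.0042,-.0028,.0375]
show('pics/c4.png',piv,h,np.array([.0012,.001,0]),np.array([-.0012,-.001,0]))
E
python3 ov.py
```

```text
[ 0.57894186 -0.10250688  0.29412418] [-5.29588672e-02  3.13544436e+00 -2.05708689e-03]
mouth exp [265.77622804 215.24400953]
```

View pics/c4.png

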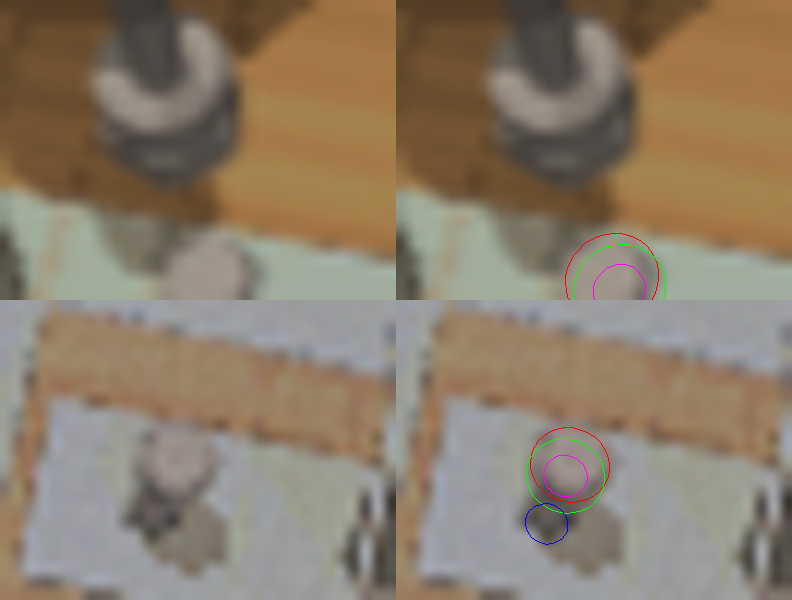

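The socket's mouth outline centres at scene crop (172,129), where the model predicts (171,128). The head disc centres at about scene crop (208,278) and top crop (177,463), slightly off my overlay. I'll refine it numerically.

```bash
cat > hd.py <<'E'
from h import *
p,r,s=pose();m=p+r.apply([0,0,.162]);c=cam('scene');t=cam('top')
print('tcp',p,'mouth',m,'proj',(proj(c,m)-[252,205]+.5)*12)
im=np.load('sc.npy');ti=cv2.imread('pics/top0.png').astype(float)
for n,I,cc,(u0,v0) in(('s',im,c,(269,227.7)),('t',ti,t,(348.5,179))):
    v0=int(v0);u0=int(u0);P=I[v0-7:v0+9,u0-7:u0+8];d=P[:,:,2]-P[:,:,1]+0*P[:,:,0]
    print(n);print((d).round().astype(int))
    print(P.mean(2).round().astype(int))
E
python3 hd.py
```

```text
tcp [ 0.57725776 -0.10314962  0.29063419] mouth [ 0.57715803 -0.10312375  0.12863423] proj [170.7488686  128.35203851]
s
[[ 30  29  23  15  14  15  26  32  35  36  36  36  35  34  34]
 [ 30  30  28  28  28  26  28  30  37  39  38  38  37  36  36]
 [ 20  24  26  27  28  28  28  28  36  43  45  45  44  42  40]
 [  5   5   9  10  14  18  18  22  32  37  40  42  44  45  44]
 [  6   5   5   4   4   5   4   6   7   7  14  20  30  37  38]
 [  5   5   5   5   6   7   8   9   9   3  -7 -10 -10  -4   1]
 [  4   5   4   5   7   9   9  10  10  10   5  -7 -10 -10 -10]
 [ -3   2   4   5   8   9  10  10  10  10   8  -4 -10 -11 -10]
 [-11  -9   1   5   8  10  10  10  10  10   8  -4 -10 -10 -10]
 [-11  -9   1   5   8  10  10  10  10   9   6  -7 -11 -11 -11]
 [-10   1   7   6   6   8  10  10   8   7   6  -5  -9 -10 -10]
 [-11   1   5   3   4   6   7   7   6   4   5   3   2  -7 -11]
 [ -9   1  -5 -10  -2   5   5   4   3   4   6   6   2  -8 -10]
 [  0   5  -5 -11  -4   4   6   4   3   6   7   5   1  -7 -10]
 [  0   4  -6 -10 -10  -3   2   0   0   3   3   0   1   1  -6]
 [  0  -5 -11 -11 -10 -11 -10 -10 
[... 2118 characters left out ...]
5  62]
 [117 114 113 110  93  69  99 102  99  96 100 109  98  92  59]
 [114 106 109 112  96  87 100  97  97  98  86 112 116 116 102]
 [117 113 113 110  83  85 106  95 100 100  85  95 113 115 107]
 [113 107 111 110  68  71  95 106 100  94  70 112 116 116 111]
 [114 115 112 113  74  42  72  83  83  58  85 117 115 113 114]
 [113 116 114  97  57  38  37  52  55  71 117 118 112 110 114]
 [122 116 117  80  44  51  48  44  63  74  84 118 117 111 114]
 [117 114 116  63  39  44  41  29  68  73  72  81 111 107 113]
 [114 117 118 111  91  33  48  70  71  75  70  71 114 113 116]
 [115 112 117 119 113  67  68  75  72  72  68  71 112 111 115]
 [115 118 116 115 116 107  72  72  69  72  67  69 112 111 114]]
```

```bash
cat >> h.py <<'E'
def tgt(mouth,lean,yaw=182.,L=.162): # lean=(dx,dy) slope of axis
    d=np.array([lean[0],lean[1],1.]);d/=np.linalg.norm(d)
    ax=np.cross([0,0,1],d);n=np.linalg.norm(ax);Q=R.from_rotvec(ax/n*np.arcsin(n)) if n>1e-9 else R.identity()
    Rt=Q*down(yaw); return np.array(mouth)+d*L,Rt,d
HEAD=np.array([.578,-.104,.0667]);LEAN=(.087,-.073)
E
python3 - <<'E'
from h import *
for h in(.008,):
    _,_,d=tgt(HEAD,LEAN);pt,Rt,_=tgt(HEAD+d*h,LEAN);print(pt,delta(pt,Rt))
p,r,s=pose();print(p,s['wrist_force'])
E
```

```text
[ 0.59269553 -0.11633073  0.23561416] (array([-0.0149, -0.0136,  0.0553]), array([-4.33,  4.81, -0.16]))
[ 0.5773546  -0.10319859  0.29087246] [ 0.12347118  0.37176658 -2.54675313]
```

Call:
jog_arm(deltas=[-0.015,-0.0135,0.015,-4.3,4.8,0,-1,-0.015,-0.0135,0.035,-4.3,4.8,0,-1,-0.015,-0.0135,0.055,-4.3,4.8,0,-1,-0.015,-0.0135,0.055,-4.3,4.8,0,-1,-0.015,-0.0135,0.055,-4.3,4.8,0,-1])

```text
time: 6.45
tool_pos: [0.5927, -0.1161, 0.2359]
tcp_rot: [0.049, -3.053, -0.113]
wrist_force: [0.0, -0.8, -1.4]
width: 0.347
grip_force: 79.9
```

```bash
cat > ck.py <<'E'
from h import *
p,r,s=pose();d=-r.apply([0,0,1]);m=p-d*.162
print('mouth',m.round(4),'axis',d.round(4),'F',s['wrist_force'].round(1),'M',s['torque'].round(2),'q6',s['q'][5].round(3),'rel head',(m-HEAD).round(4))
_,_,dd=tgt(HEAD,LEAN);pt,Rt,_=tgt(HEAD+dd*(m-HEAD).dot(dd),LEAN);print(delta(pt,Rt))
E
python3 ck.py
python3 - <<'E'
from h import *
c=cam('scene');I=c['color'][200:240,245:295];cv2.imwrite('pics/c5.png',cv2.resize(I,None,fx=12,fy=12,interpolation=cv2.INTER_CUBIC))
p,r,s=pose();m=p+r.apply([0,0,.162]);print((proj(c,m)-[245,200]+.5)*12)
E
```

```text
mouth [ 0.5786 -0.1044  0.0749] axis [ 0.0869 -0.0724  0.9936] F [ 0.  -0.8 -1.4] M [-0.06 -0.1   0.03] q6 -1.878 rel head [ 0.0006 -0.0004  0.0082]
(array([-0.0001, -0.0003, -0.    ]), array([-0.01, -0.02, -0.16]))
[282.31089535 319.80044855]
```

View pics/c5.png

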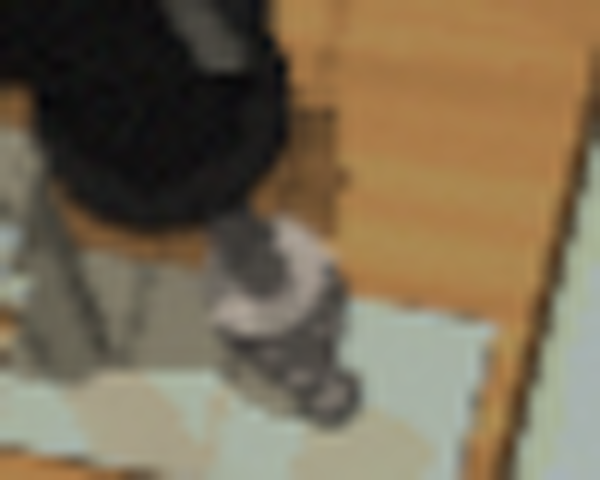

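Socket shoulder at (275,280) with its mouth near (282,320) covers the head, in line with the shank base at (330,398). Now I'll descend gently to contact.

Call:
jog_arm(deltas=[0,0,0.004,0,0,0,-1,0,0,0.006,0,0,0,-1,0,0,0.007,0,0,0,-1,0,0,0.0075,0,0,0,-1,0,0,0.0075,0,0,0,-1])

```text
time: 7.0
tool_pos: [0.5922, -0.1156, 0.2288]
tcp_rot: [0.049, -3.055, -0.113]
wrist_force: [0.7, 0.0, -2.0]
width: 0.347
grip_force: 80.0
```

Call:
jog_arm(deltas=[0,0,0.001,0,0,0,-1,0,0,0.001,0,0,0,-1])

```text
time: 7.2
tool_pos: [0.5924, -0.1156, 0.2283]
tcp_rot: [0.049, -3.055, -0.112]
wrist_force: [-0.1, 0.2, 1.5]
width: 0.347
grip_force: 80.2
```

Call:
jog_arm(deltas=[0,0,0.001,0,0,0,-1,0,0,0.001,0,0,0,-1])

```text
time: 7.4
tool_pos: [0.5925, -0.1157, 0.2267]
tcp_rot: [0.049, -3.056, -0.112]
wrist_force: [1.5, 0.1, -1.9]
width: 0.344
grip_force: 80.2
```

Call:
jog_arm(deltas=[0,0,0.001,0,0,0,-1,0,0,0.001,0,0,0,-1])

```text
time: 7.6
tool_pos: [0.5922, -0.1156, 0.2252]
tcp_rot: [0.049, -3.055, -0.112]
wrist_force: [2.7, -0.8, -2.4]
width: 0.349
grip_force: 80.3
```

Call:
jog_arm(deltas=[0,0,0.001,0,0,0,-1,0,0,0.001,0,0,0,-1])

```text
time: 7.8
tool_pos: [0.5921, -0.1155, 0.2245]
tcp_rot: [0.049, -3.055, -0.112]
wrist_force: [2.6, -0.2, -1.3]
width: 0.342
grip_force: 80.3
```

```bash
python3 ck.py
```

```text
mouth [ 0.5783 -0.1039  0.0635] axis [ 0.0854 -0.0717  0.9938] F [ 2.6 -0.2 -1.3] M [-0.44 -0.64 -0.01] q6 -1.878 rel head [ 0.0003  0.0001 -0.0032]
(array([ 0.0004, -0.    , -0.    ]), array([-0.05,  0.06, -0.15]))
```

Call:
jog_arm(deltas=[-0.0004,0,0.001,0,0,0,-1,-0.0004,0,0.002,0,0,0,-1,-0.0004,0,0.002,0,0,0,-1])

```text
time: 8.1
tool_pos: [0.5921, -0.1153, 0.2225]
tcp_rot: [0.049, -3.054, -0.112]
wrist_force: [1.4, -0.7, -2.1]
width: 0.344
grip_force: 80.4
```

Call:
jog_arm(deltas=[0,0,0.001,0,0,0,-1,0,0,0.002,0,0,0,-1,0,0,0.002,0,0,0,-1])

```text
time: 8.4
tool_pos: [0.5919, -0.1151, 0.2205]
tcp_rot: [0.049, -3.054, -0.112]
wrist_force: [2.2, -1.3, -1.4]
width: 0.344
grip_force: 80.5
```

```bash
python3 ck.py
```

```text
mouth [ 0.578  -0.1034  0.0595] axis [ 0.0858 -0.0719  0.9937] F [ 2.2 -1.3 -1.4] M [-0.58 -0.73  0.05] q6 -1.878 rel head [ 0.      0.0006 -0.0072]
(array([ 0.0005, -0.0001, -0.    ]), array([-0.04,  0.03, -0.15]))
```

Call:
jog_arm(deltas=[0,0,0.001,0,0,0,-1,0,0,0.002,0,0,0,-1,0,0,0.002,0,0,0,-1])

```text
time: 8.7
tool_pos: [0.5918, -0.1149, 0.2185]
tcp_rot: [0.049, -3.054, -0.112]
wrist_force: [2.8, -1.7, -1.2]
width: 0.339
grip_force: 80.5
```

Call:
jog_arm(deltas=[0,0,0.001,0,0,0,-1,0,0,0.001,0,0,0,-1])

```text
time: 8.9
tool_pos: [0.5918, -0.1148, 0.218]
tcp_rot: [0.049, -3.055, -0.112]
wrist_force: [2.6, -2.1, 1.0]
width: 0.347
grip_force: 80.8
```

Call:
jog_arm(deltas=[0,0,0.001,0,0,0,-1,0,0,0.001,0,0,0,-1])

```text
time: 9.1
tool_pos: [0.592, -0.1148, 0.2178]
tcp_rot: [0.049, -3.056, -0.112]
wrist_force: [1.8, -1.3, 3.6]
width: 0.344
grip_force: 81.1
```

```bash
python3 ck.py
```

```text
mouth [ 0.5784 -0.1032  0.0568] axis [ 0.0845 -0.0719  0.9938] F [ 1.8 -1.3  3.6] M [-0.47 -0.44 -0.03] q6 -1.878 rel head [ 0.0004  0.0008 -0.0099]
(array([ 0.0009, -0.0002, -0.    ]), array([-0.04,  0.11, -0.15]))
```

The socket is home: its mouth is about 10 mm below the head top, with upward force onset. Next I'll bring it upright about the pivot.

```bash
python3 - <<'E'
from h import *
p,r,s=pose()
yaw=np.degrees(np.arctan2(*r.as_matrix()[1::-1,0]));print(yaw)
pt,Rt,_=tgt((.575,-.1006,.0572),(0,0),182.3);print(pt,delta(pt,Rt))
E
```

```text
-177.97147456624265
[ 0.575  -0.1006  0.2192] (array([0.0166, 0.0148, 0.0011]), array([ 4.3 , -4.7 , -0.45]))
```

Call:
jog_arm(deltas=[0.0021,0.0019,0.0002,0.54,-0.59,0,-1,0.0042,0.0037,0.0003,1.08,-1.18,0,-1,0.0062,0.0056,0.0004,1.6,-1.76,0,-1,0.0083,0.0074,0.0006,2.15,-2.35,0,-1,0.0104,0.0093,0.0007,2.7,-2.94,0,-1,0.0125,0.0111,0.0008,3.2,-3.5,0,-1,0.0145,0.013,0.001,3.8,-4.1,0,-1,0.0166,0.0148,0.0011,4.3,-4.7,0,-1])

```text
time: 9.9
tool_pos: [0.5752, -0.1008, 0.2191]
tcp_rot: [-0.051, 3.14, -0.003]
wrist_force: [2.0, -3.0, 4.1]
width: 0.347
grip_force: 81.2
```

Call:
jog_arm(deltas=[0,0,0,0,0,0,-1,0,0,0,0,0,0,-1])

```text
time: 10.1
tool_pos: [0.575, -0.1006, 0.2189]
tcp_rot: [-0.051, 3.141, -0.001]
wrist_force: [3.2, -2.4, 6.4]
width: 0.347
grip_force: 81.5
```

```bash
python3 ck.py; cat > v.py <<'E'
from h import *
import sys
p,r,s=pose();m=p+r.apply([0,0,.162])
F=[cam('scene') for _ in range(10)];c=F[0];im=np.mean([f['color'].astype(float) for f in F],0)
k=14;x0,y0=253,208
I=cv2.resize(np.uint8(im[y0:y0+40,x0:x0+28]),None,fx=k,fy=k,interpolation=cv2.INTER_CUBIC);J=I.copy()
def circ(ct,rr,col):
    cv2.polylines(J,[np.int32([(proj(c,np.array(ct)+[rr*np.cos(a),rr*np.sin(a),0])-[x0,y0]+.5)*k for a in np.linspace(0,6.28,40)])],True,col,1)
circ(m,.0135,(0,0,255));circ((.575,-.1006,.029),.005,(255,0,0));circ((.575,-.1006,m[2]),.005,(255,0,255))
cv2.imwrite(sys.argv[1],np.hstack([I,J]));print('mouth',m)
E
python3 v.py pics/c6.png
```

```text
mouth [ 0.5751 -0.1008  0.0569] axis [-3.e-04  8.e-04  1.e+00] F [ 3.2 -2.4  6.4] M [-0.85 -0.73 -0.05] q6 -1.819 rel head [-0.0029  0.0032 -0.0098]
(array([-0.0156, -0.0149,  0.0014]), array([-4.38,  4.84, -0.13]))
mouth [ 0.57509284 -0.10076266  0.05694976]
```

View pics/c6.png

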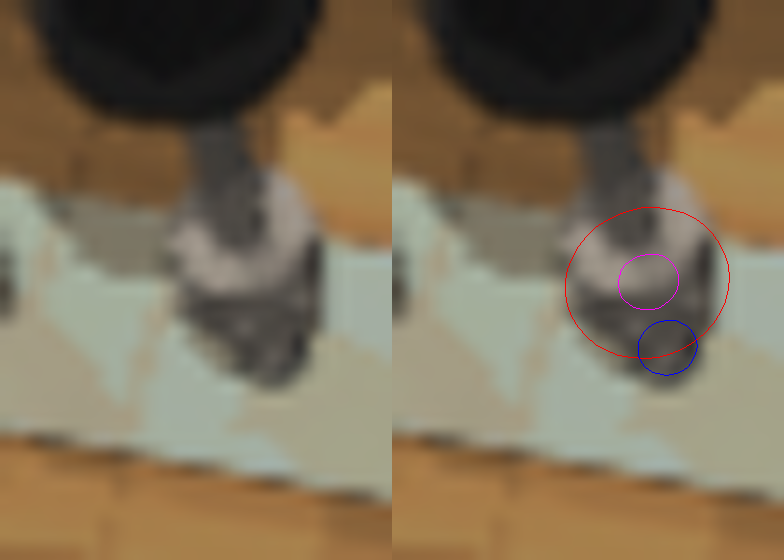

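The socket (left edge 170, right about 325, bottom near 350) sits on the head with the shank base at about (272,357). The pivot's x is uncertain by roughly 1 mm, so I'll find it by feeling the lean limits along the shelf's x.

```bash
cat > ln.py <<'E'
from h import *
import sys
piv=np.array([.575,-.1007,.029]);sx=np.array([.977,-.213]);sy=np.array([.213,.977])
p,r,s=pose();yaw=np.degrees(np.arctan2(*r.as_matrix()[1::-1,0]))
ax={'x':sx,'y':sy}[sys.argv[1]]
for a in map(float,sys.argv[2:]):
    l=np.tan(np.radians(a))*ax;_,_,d=tgt((0,0,0),l);pt,Rt,_=tgt(piv+d*.0279,l,yaw);print(a,delta(pt,Rt))
E
cat > lc.py <<'E'
from h import *
p,r,s=pose();d=-r.apply([0,0,1]);h=p-d*.1545
sx=np.array([.977,-.213]);sy=np.array([.213,.977]);q=h[:2]-[.575,-.1007]
print('headmid sx,sy mm',(1e3*sx@q).round(2),(1e3*sy@q).round(2),'z',h[2].round(4),'tilt sx,sy deg',np.degrees(sx@d[:2]).round(2),np.degrees(sy@d[:2]).round(2),'F sx,sy,z',(sx@s['wrist_force'][:2]).round(1),(sy@s['wrist_force'][:2]).round(1),s['wrist_force'][2].round(1))
E
python3 lc.py; python3 ln.py x 4 8 12 0 -4 -8 -12
```

```text
headmid sx,sy mm 0.16 -0.02 z 0.0644 tilt sx,sy deg -0.01 0.03 F sx,sy,z 2.1 -2.0 7.5
4.0 (array([-0.0127, -0.0033,  0.0005]), array([-1.01,  3.88, -0.  ]))
8.0 (array([-0.0255, -0.0065,  0.0019]), array([-1.98,  7.76, -0.  ]))
12.0 (array([-0.0381, -0.0097,  0.0042]), array([-2.96, 11.63, -0.  ]))
0.0 (array([ 0.0002, -0.    ,  0.    ]), array([-0.03, -0.  ,  0.  ]))
-4.0 (array([0.013 , 0.0032, 0.0005]), array([ 0.95, -3.88,  0.  ]))
-8.0 (array([0.0258, 0.0064, 0.0019]), array([ 1.93, -7.76,  0.  ]))
-12.0 (array([0.0384, 0.0096, 0.0042]), array([  2.91, -11.64,   0.  ]))
```

Call:
jog_arm(deltas=[-0.0064,-0.0016,0.0001,-0.5,1.94,0,-1,-0.0127,-0.0033,0.0003,-1,3.88,0,-1,-0.019,-0.0049,0.0009,-1.5,5.8,0,-1,-0.0255,-0.0065,0.0016,-1.98,7.76,0,-1,-0.0318,-0.0081,0.0026,-2.5,9.7,0,-1,-0.0381,-0.0097,0.0038,-2.96,11.63,0,-1,-0.0381,-0.0097,0.0038,-2.96,11.63,0,-1])

```text
time: 11.3
tool_pos: [0.6135, -0.109, 0.2149]
tcp_rot: [0.047, -2.933, -0.072]
wrist_force: [1.5, -1.4, 9.7]
width: 0.345
grip_force: 78.0
```

```bash
python3 lc.py; python3 ln.py x 0 -4 -8 -12
```

```text
headmid sx,sy mm 6.64 0.14 z 0.0639 tilt sx,sy deg 12.14 -0.02 F sx,sy,z 1.8 -1.1 9.7
0.0 (array([0.0382, 0.0095, 0.0044]), array([  3.04, -11.85,  -0.32]))
-4.0 (array([0.0506, 0.0127, 0.0076]), array([  4.03, -15.72,  -0.32]))
-8.0 (array([0.0628, 0.0157, 0.0118]), array([  5.02, -19.6 ,  -0.31]))
-12.0 (array([0.0747, 0.0187, 0.0168]), array([  6.01, -23.47,  -0.31]))
```

Call:
jog_arm(deltas=[0.0064,0.0016,0.0001,0.5,-1.98,0,-1,0.0127,0.0032,0.0005,1,-3.95,0,-1,0.019,0.0048,0.0011,1.5,-5.9,0,-1,0.0255,0.0063,0.002,2,-7.9,0,-1,0.032,0.0079,0.003,2.5,-9.9,0,-1,0.0382,0.0095,0.0044,3.04,-11.85,0,-1,0.0382,0.0095,0.0044,3.04,-11.85,0,-1])

```text
time: 12.0
tool_pos: [0.5739, -0.1005, 0.2191]
tcp_rot: [-0.051, 3.137, -0.003]
wrist_force: [2.3, -2.6, 3.6]
width: 0.345
grip_force: 78.4
```

```bash
python3 lc.py; python3 ln.py x 0 -4 -8 -12
```

```text
headmid sx,sy mm -0.38 -0.22 z 0.0646 tilt sx,sy deg -0.28 0.05 F sx,sy,z 2.8 -2.0 3.6
0.0 (array([-0.0011, -0.0002,  0.0002]), array([-0.12,  0.26, -0.  ]))
-4.0 (array([0.0117, 0.0031, 0.0006]), array([ 0.86, -3.62,  0.  ]))
-8.0 (array([0.0245, 0.0063, 0.0019]), array([ 1.84, -7.5 ,  0.  ]))
-12.0 (array([0.0372, 0.0095, 0.0041]), array([  2.82, -11.37,   0.  ]))
```

Call:
jog_arm(deltas=[0.0059,0.0016,0.0001,0.43,-1.81,0,-1,0.0117,0.0031,0.0003,0.86,-3.62,0,-1,0.018,0.0047,0.0009,1.35,-5.55,0,-1,0.0245,0.0063,0.0016,1.84,-7.5,0,-1,0.031,0.0079,0.0026,2.3,-9.4,0,-1,0.0372,0.0095,0.0038,2.82,-11.37,0,-1,0.0372,0.0095,0.0038,2.82,-11.37,0,-1])

```text
time: 12.7
tool_pos: [0.5372, -0.0926, 0.2152]
tcp_rot: [-0.048, 2.935, -0.071]
wrist_force: [4.4, -2.9, 1.6]
width: 0.338
grip_force: 78.8
```

```bash
python3 lc.py; python3 ln.py x -8 -4 0
```

```text
headmid sx,sy mm -6.21 -0.11 z 0.0641 tilt sx,sy deg -12.02 0.01 F sx,sy,z 4.9 -1.9 1.6
-8.0 (array([-0.012 , -0.0029,  0.0008]), array([-1.03,  3.98, -0.31]))
-4.0 (array([-0.0247, -0.0062,  0.0022]), array([-2.01,  7.85, -0.31]))
0.0 (array([-0.0374, -0.0094,  0.0045]), array([-3.  , 11.73, -0.31]))
```

Limits were at +6.6 and −6.2 mm, so the pivot estimate is good to about half a millimetre. I'll return upright with a +0.4 mm correction.

Call:
jog_arm(deltas=[-0.0063,-0.0016,0.0002,-0.5,1.95,0,-1,-0.0125,-0.003,0.0008,-1.03,3.98,0,-1,-0.0185,-0.0046,0.0015,-1.5,5.9,0,-1,-0.025,-0.0062,0.0022,-2,7.85,0,-1,-0.0315,-0.0078,0.0034,-2.5,9.8,0,-1,-0.0378,-0.0094,0.0047,-3,11.73,0,-1,-0.0378,-0.0094,0.005,-3,11.73,0,-1,-0.0378,-0.0094,0.005,-3,11.73,0,-1])

```text
time: 13.5
tool_pos: [0.5755, -0.1006, 0.2188]
tcp_rot: [0.051, -3.135, -0.003]
wrist_force: [-0.9, -1.5, 11.5]
width: 0.345
grip_force: 79.5
```

```bash
python3 lc.py; python3 ln.py x 0;python3 ln.py y 12 -12
```

```text
headmid sx,sy mm -0.47 0.32 z 0.0643 tilt sx,sy deg 0.35 -0.05 F sx,sy,z -0.5 -1.6 11.5
0.0 (array([ 0.0005, -0.0001, -0.0001]), array([ 0.13, -0.32, -0.  ]))
12.0 (array([-0.0092,  0.0382,  0.0041]), array([11.77,  2.61,  0.04]))
-12.0 (array([ 0.0101, -0.0384,  0.004 ]), array([-11.5 ,  -3.26,  -0.04]))
```

Call:
jog_arm(deltas=[-0.0015,0.0064,0,1.96,0.3,0,-1,-0.003,0.0127,0.0003,3.9,0.7,0,-1,-0.005,0.019,0.0008,5.9,1.1,0,-1,-0.0065,0.0255,0.0014,7.8,1.5,0,-1,-0.008,0.032,0.0024,9.8,1.9,0,-1,-0.0096,0.0382,0.0036,11.7,2.4,0,-1,-0.0096,0.0382,0.0036,11.7,2.4,0,-1])

```text
time: 14.2
tool_pos: [0.583, -0.0614, 0.2144]
tcp_rot: [0.054, -3.079, 0.318]
wrist_force: [-0.5, -1.3, 9.2]
width: 0.342
grip_force: 79.4
```

```bash
python3 lc.py; python3 ln.py y 0
```

```text
headmid sx,sy mm -0.14 7.79 z 0.0633 tilt sx,sy deg -0.15 11.99 F sx,sy,z -0.2 -1.4 9.2
0.0 (array([ 0.0094, -0.0391,  0.004 ]), array([-11.75,  -2.81,   0.29]))
```

Call:
jog_arm(deltas=[0.0016,-0.0065,0,-1.96,-0.45,0,-1,0.0031,-0.013,0.0003,-3.9,-0.9,0,-1,0.0047,-0.0195,0.0008,-5.9,-1.4,0,-1,0.0063,-0.026,0.0016,-7.8,-1.9,0,-1,0.0078,-0.0325,0.0028,-9.8,-2.3,0,-1,0.0094,-0.039,0.004,-11.75,-2.8,0,-1,0.0094,-0.039,0.004,-11.75,-2.8,0,-1])

```text
time: 14.9
tool_pos: [0.5745, -0.101, 0.2189]
tcp_rot: [-0.048, 3.141, 0.011]
wrist_force: [-0.3, 1.4, 10.2]
width: 0.343
grip_force: 79.3
```

```bash
python3 lc.py; python3 ln.py y 0 -12
```

```text
headmid sx,sy mm -0.64 0.64 z 0.0644 tilt sx,sy deg 0.07 -0.4 F sx,sy,z -0.6 1.3 10.2
0.0 (array([-0.0005,  0.0003, -0.    ]), array([0.4 , 0.03, 0.  ]))
-12.0 (array([ 0.0091, -0.038 ,  0.0038]), array([-1.124e+01, -2.890e+00, -1.000e-02]))
```

Call:
jog_arm(deltas=[0.0015,-0.0064,0,-1.9,-0.45,0,-1,0.003,-0.0127,0.0003,-3.75,-0.95,0,-1,0.0045,-0.019,0.0008,-5.6,-1.4,0,-1,0.006,-0.0255,0.0014,-7.5,-1.9,0,-1,0.0076,-0.032,0.0024,-9.4,-2.4,0,-1,0.0091,-0.038,0.0035,-11.25,-2.9,0,-1,0.0091,-0.038,0.0035,-11.25,-2.9,0,-1])

```text
time: 15.6
tool_pos: [0.5665, -0.1391, 0.215]
tcp_rot: [-0.048, 3.078, 0.317]
wrist_force: [-1.4, 0.7, 9.7]
width: 0.342
grip_force: 79.3
```

```bash
python3 lc.py; sed -i 's/piv=.*\.029\]);/piv=np.array([.5756,-.0999,.029]);/' ln.py; python3 ln.py y 0
```

```text
headmid sx,sy mm -0.22 -6.99 z 0.0639 tilt sx,sy deg 0.05 -11.99 F sx,sy,z -1.5 0.4 9.7
0.0 (array([-0.0103,  0.0388,  0.0046]), array([11.74,  2.87,  0.29]))
```

Call:
jog_arm(deltas=[-0.0017,0.0064,0.0001,1.96,0.48,0,-1,-0.0034,0.0128,0.0005,3.9,0.95,0,-1,-0.0051,0.0192,0.0012,5.9,1.4,0,-1,-0.0068,0.0256,0.002,7.8,1.9,0,-1,-0.0085,0.032,0.0032,9.8,2.4,0,-1,-0.0102,0.0384,0.0044,11.74,2.87,0,-1,-0.0102,0.0384,0.0044,11.74,2.87,0,-1,-0.0102,0.0384,0.0044,11.74,2.87,0,-1])

```text
time: 16.4
tool_pos: [0.5756, -0.0998, 0.2189]
tcp_rot: [0.053, -3.141, 0.007]
wrist_force: [-1.8, -0.4, 9.1]
width: 0.344
grip_force: 79.5
```

```bash
sed -i 's/piv=.*\.029\]);/piv=np.array([.5755,-.1003,.029]);/' ln.py;python3 lc.py;  python3 ln.py y 0; sed -i 's/(.575,-.1006,/(.5755,-.1003,/g' v.py; python3 v.py pics/c7.png
```

```text
headmid sx,sy mm 0.52 0.32 z 0.0644 tilt sx,sy deg -0.05 0.26 F sx,sy,z -1.6 -0.7 9.1
0.0 (array([ 0.0001, -0.0005, -0.    ]), array([-0.27, -0.01,  0.  ]))
mouth [ 0.57557183 -0.10053611  0.05685376]
```

View pics/c7.png

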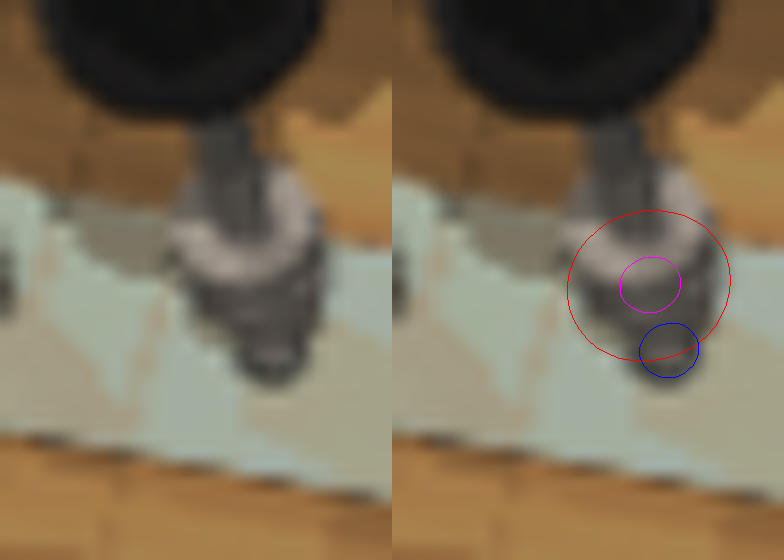

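The socket now sits about 14 crop px (2 mm) further toward −x than in the last view (shoulder bottom edge at y 280, was 292), while the shank base is still at (272,355). So the driver has tilted about 1° in the jaws. I'll grip harder and swing the mouth back by tilting the tool.

Call:
jog_arm(deltas=[0,0,-0.001,0,0,0,-1,0,0,-0.001,0,0,0,-1,0,-0.0003,-0.001,-0.2,-0.5,0,-1,0,-0.0003,-0.001,-0.2,-1,0,-1,0,-0.0003,-0.001,-0.2,-1,0,-1], squeeze=120)

```text
time: 17.4
tool_pos: [0.5746, -0.1007, 0.219]
tcp_rot: [-0.051, 3.126, -0.001]
wrist_force: [-2.2, -1.0, 6.9]
width: 0.341
grip_force: 117.8
```

```bash
python3 lc.py; cat >> v.py <<'E'
a=np.load('ref.npy') if len(sys.argv)>2 else None
if a is None: np.save('ref.npy',im)
else:
    # shift of socket shoulder patch vs ref
    g=lambda z:cv2.cvtColor(np.uint8(z),cv2.COLOR_BGR2GRAY)
    T=g(a)[217:232,263:278]; S=g(im)[210:240,256:286]
    k=8;T=cv2.resize(T,None,fx=k,fy=k,interpolation=cv2.INTER_CUBIC);S=cv2.resize(S,None,fx=k,fy=k,interpolation=cv2.INTER_CUBIC)
    rr=cv2.matchTemplate(S,T,cv2.TM_CCOEFF_NORMED);_,mx,_,l=cv2.minMaxLoc(rr);print('patch shift px',(np.array(l)/k-[7,7]),mx)
E
python3 v.py pics/c8.png; python3 ck.py
```

```text
headmid sx,sy mm 1.97 0.43 z 0.0645 tilt sx,sy deg -0.87 -0.17 F sx,sy,z -1.9 -1.5 6.9
mouth [ 0.57712943 -0.10070321  0.05701973]
mouth [ 0.5771 -0.1007  0.057 ] axis [-1.520e-02  3.000e-04  9.999e-01] F [-2.7 -1.2  7.6] M [-0.4   0.59 -0.08] q6 -1.823 rel head [-0.0009  0.0033 -0.0097]
(array([-0.0159, -0.0149,  0.0015]), array([-4.38,  5.69, -0.08]))
```

View pics/c8.png

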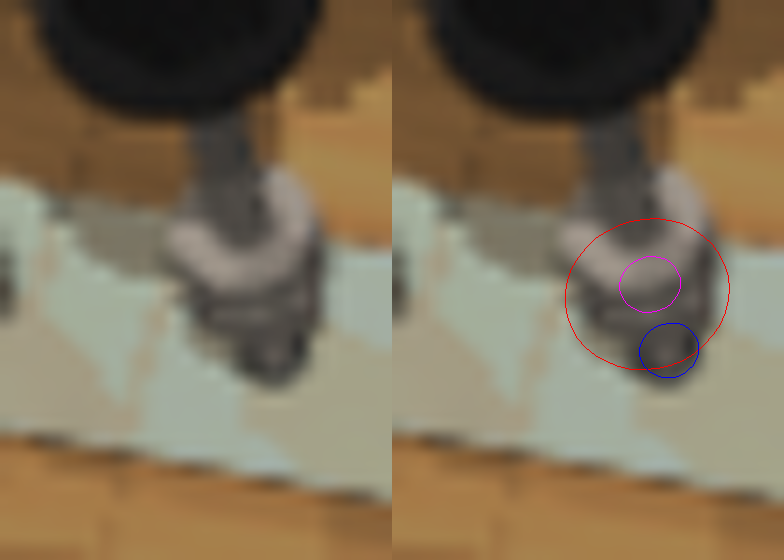

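The shoulder bottom edge is back at y 290, within about 0.3 px of where it belongs for an upright screw over the base at (272,355). Now I'll turn clockwise about the vertical through the pivot, following the screw down.

```bash
cat > rt.py <<'E'
from h import *
import sys
L=np.array([.5755,-.1006,0])
p,r,s=pose();print('q6',np.degrees(s['q'][5]).round(1))
for a in map(float,sys.argv[1:]):
    Q=R.from_rotvec([0,0,-np.radians(a)]);d,w=delta(L+Q.apply(p-L)-[0,0,a/360*.0045],Q*r);print(a,d.tolist(),w.tolist())
E
python3 rt.py 12 24 36 48
```

```text
q6 -104.4
12.0 [-0.0, 0.0002, 0.0002] [0.18, 0.01, 12.0]
24.0 [-0.0001, 0.0003, 0.0003] [0.36, 0.02, 24.0]
36.0 [-0.0001, 0.0005, 0.0005] [0.55, 0.03, 36.0]
48.0 [-0.0002, 0.0006, 0.0006] [0.73, 0.04, 47.99]
```

Call:
jog_arm(deltas=[0,0.0001,0.0001,0.09,0,6,-1,0,0.0002,0.0002,0.18,0,12,-1,0,0.0002,0.0002,0.27,0,18,-1,-0.0001,0.0003,0.0003,0.36,0,24,-1,-0.0001,0.0004,0.0004,0.45,0,30,-1,-0.0001,0.0005,0.0005,0.55,0.03,36,-1,-0.0001,0.0005,0.0005,0.55,0.03,36,-1])

```text
time: 18.6
tool_pos: [0.5749, -0.1006, 0.2187]
tcp_rot: [0.92, 2.988, -0.01]
wrist_force: [-2.0, -1.6, 8.8]
width: 0.339
grip_force: 117.9
```

```bash
python3 ck.py|head -1; python3 v.py pics/c9.png 1; python3 rt.py 12 24 36 48
```

```text
mouth [ 0.5769 -0.1023  0.0567] axis [-0.0123  0.0104  0.9999] F [-2.  -1.6  8.8] M [-0.65  0.65 -0.01] q6 -1.182 rel head [-0.0011  0.0017 -0.01  ]
mouth [ 0.57686563 -0.10226038  0.05669797]
patch shift px [0.25 0.25] 0.8706165552139282
q6 -67.9
12.0 [0.0001, 0.0001, 0.0001] [0.19, 0.02, 12.0]
24.0 [0.0001, 0.0002, 0.0003] [0.38, 0.04, 24.0]
36.0 [0.0001, 0.0004, 0.0004] [0.57, 0.06, 36.0]
48.0 [0.0001, 0.0005, 0.0006] [0.77, 0.08, 47.99]
```

Call:
jog_arm(deltas=[0,0,0.0001,0.1,0,6,-1,0.0001,0.0001,0.0001,0.19,0,12,-1,0.0001,0.0002,0.0002,0.28,0,18,-1,0.0001,0.0002,0.0003,0.38,0,24,-1,0.0001,0.0003,0.0004,0.48,0,30,-1,0.0001,0.0004,0.0004,0.57,0.06,36,-1,0.0001,0.0005,0.0005,0.67,0.07,42,-1,0.0001,0.0005,0.0006,0.77,0.08,48,-1])

```text
time: 19.9
tool_pos: [0.5751, -0.1002, 0.2181]
tcp_rot: [2.061, 2.356, -0.019]
wrist_force: [-1.6, -2.0, 7.8]
width: 0.34
grip_force: 117.8
```

Call:
jog_arm(deltas=[0,0,0,0,0,0,-1])

```text
time: 20.0
tool_pos: [0.5751, -0.1002, 0.2181]
tcp_rot: [2.059, 2.359, -0.019]
wrist_force: [-2.7, -2.5, 8.3]
width: 0.342
grip_force: 117.9
```

```bash
python3 ck.py|head -1; python3 v.py pics/c9.png 1; python3 rt.py 12 24 36 48
```

```text
mouth [ 0.5751 -0.1028  0.0561] axis [-4.000e-04  1.620e-02  9.999e-01] F [-2.7 -2.5  8.3] M [-0.72  0.62  0.08] q6 -0.335 rel head [-0.0029  0.0012 -0.0106]
mouth [ 0.57514148 -0.10280003  0.05609901]
patch shift px [0.625 0.75 ] 0.9039468765258789
q6 -19.3
12.0 [0.0001, 0.0001, 0.0001] [0.19, 0.02, 12.0]
24.0 [0.0001, 0.0002, 0.0003] [0.38, 0.04, 24.0]
36.0 [0.0002, 0.0004, 0.0004] [0.58, 0.06, 36.0]
48.0 [0.0002, 0.0005, 0.0006] [0.77, 0.09, 47.99]
```

```bash
cat >> v.py <<'E'
    A=np.load('ref.npy').mean(2);B=im.mean(2);np.save('cur.npy',im)
    for v in (224,227,229,231,233): print(v,'ref',A[v,262:280].round().astype(int),'\n    cur',B[v,262:280].round().astype(int))
    for u in (268,270): print(u,'ref',A[217:240,u].round().astype(int),'\n    cur',B[217:240,u].round().astype(int))
E
python3 v.py pics/c9.png 1
```

```text
mouth [ 0.57510833 -0.10279466  0.05607488]
patch shift px [0.625 0.75 ] 0.9046935439109802
224 ref [114 114 113 137 147 133  96  75  74  75  99 134 143 102 106 118 115 112] 
    cur [112 112 112  99  95 102  90  74  73  71  77 128 147 140 126 117 114 112]
227 ref [124 124 111  91  96 129 144 144 131 123 120 103  79  72 125 159 166 166] 
    cur [114 114  98  87  94 128 144 146 146 131 123 123 104  75  72 143 164 164]
229 ref [164 163 156 126  91  72  73  77  78  80  77  82  92  81 144 166 167 167] 
    cur [113 112  97 107  91  68  69  82  85  83  76  77  82  79 111 153 165 165]
231 ref [165 157 154 162 130  93  78  75  75  75  74  73  68  94 140 161 165 166] 
    cur [164 155 152 160 139 104  76  77  81  69  71  74  65  85 137 152 160 164]
233 ref [157 152 161 166 166 141 126 100  64  67  88  74  68 135 155 155 155 155] 
    cur [156 151 160 164 164 164 135  98  67  67  73  69  62 132 153 153 153 153]
268 ref [ 60  61  61  62  69  71  75  96 126 146 144 112  73  84  78 110 126 166
 165 166 166 165 166] 
    cur [ 33  60  60  61  63  69  76  90 122 145 144 126  69  82  76 108 135 140
 164 164 164 164 164]
270 ref [ 61  53  57  67  73  74  74  74  85 126 131 109  78  88  75  70  64  80
 146 158 158 159 166] 
    cur [ 44  55  56  58  61  73  72  73  76 104 146 139  85  74  81  72  67  79
 145 156 158 164 164]
```

Call:
jog_arm(deltas=[-0.0005,0,0.0001,0,0,0,-1,-0.001,-0.0001,0.0001,0.1,0,6,-1,-0.001,-0.0001,0.0002,0.19,0,12,-1,-0.001,-0.0001,0.0003,0.3,0.03,19,-1,-0.001,-0.0001,0.0004,0.42,0.04,26,-1,-0.001,-0.0001,0.0005,0.53,0.05,33,-1,-0.0009,-0.0001,0.0006,0.64,0.07,40,-1,-0.0009,-0.0001,0.0006,0.77,0.09,48,-1])

```text
time: 21.8
tool_pos: [0.5753, -0.1009, 0.2175]
tcp_rot: [2.848, 1.315, -0.023]
wrist_force: [-2.0, -1.6, 7.2]
width: 0.344
grip_force: 117.7
```

Call:
jog_arm(deltas=[0,0,0,0,0,0,-1])

```text
time: 21.9
tool_pos: [0.5753, -0.1009, 0.2175]
tcp_rot: [2.846, 1.318, -0.023]
wrist_force: [-1.4, -2.1, 6.9]
width: 0.34
grip_force: 118.0
```

```bash
python3 ck.py|head -1; python3 v.py pics/c9.png 1; python3 rt.py 12 24 36 48 54
```

```text
mouth [ 0.5735 -0.1026  0.0555] axis [0.0112 0.0105 0.9999] F [-1.4 -2.1  6.9] M [-0.58  0.43 -0.03] q6 0.499 rel head [-0.0045  0.0014 -0.0112]
mouth [ 0.57352372 -0.10256332  0.05550078]
patch shift px [0.5   1.125] 0.9315353631973267
224 ref [114 114 113 137 147 133  96  75  74  75  99 134 143 102 106 118 115 112] 
    cur [113 113 114 101  96  96  76  68  74  72  84 133 151 139 124 119 115 113]
227 ref [124 124 111  91  96 129 144 144 131 123 120 103  79  72 125 159 166 166] 
    cur [118 115 100 103 133 147 147 147 136 128 128 126 112  80  63 143 166 166]
229 ref [164 163 156 126  91  72  73  77  78  80  77  82  92  81 144 166 167 167] 
    cur [165 164 156 129  83  62  79 114 125 108  97  81  74  65 119 158 167 166]
231 ref [165 157 154 162 130  93  78  75  75  75  74  73  68  94 140 161 165 166] 
    cur [165 157 154 162 136  95  81  90  87  78  74  66  69  81 136 161 166 166]
233 ref [157 152 161 166 166 141 126 100  64  67  88  74  68 135 155 155 155 155] 
    cur [158 153 162 166 166 141 120 101  78  72  74  70  63 134 155 155 155 155]
268 ref [ 60  61  61  62  69  71  75  96 126 146 144 112  73  84  78 110 126 166
 165 166 166 165 166] 
    cur [ 26  41  60  60  61  67  70  76  95 136 147 139  79  67  81  96 120 141
 166 166 166 166 166]
270 ref [ 61  53  57  67  73  74  74  74  85 126 131 109  78  88  75  70  64  80
 146 158 158 159 166] 
    cur [ 26  50  57  58  59  62  74  74  73  86 136 147 125  76  87  73  78  82
 146 158 158 159 166]
q6 28.4
12.0 [0.0, -0.0001, 0.0002] [0.18, 0.02, 12.0]
24.0 [0.0, -0.0001, 0.0003] [0.36, 0.04, 24.0]
36.0 [0.0, -0.0002, 0.0004] [0.55, 0.06, 36.0]
48.0 [0.0001, -0.0003, 0.0006] [0.73, 0.08, 47.99]
54.0 [0.0001, -0.0003, 0.0007] [0.82, 0.09, 53.99]
```

Call:
jog_arm(deltas=[-0.0003,-0.0001,0.0001,0.1,0,6,-1,-0.0005,-0.0002,0.0002,0.2,0.02,13,-1,-0.0006,-0.0003,0.0003,0.3,0.03,20,-1,-0.0007,-0.0003,0.0003,0.41,0.05,27,-1,-0.0007,-0.0004,0.0004,0.51,0.06,34,-1,-0.0008,-0.0004,0.0005,0.62,0.07,41,-1,-0.0008,-0.0005,0.0006,0.73,0.08,48,-1,-0.0008,-0.0005,0.0007,0.8,0.09,53,-1])

```text
time: 23.2
tool_pos: [0.5747, -0.1012, 0.2169]
tcp_rot: [-3.138, 0.092, 0.023]
wrist_force: [-0.7, -2.3, 7.0]
width: 0.343
grip_force: 117.7
```

Call:
jog_arm(deltas=[0,0,0,0,0,0,-1,0,0,0,0,0,0,-1])

```text
time: 23.4
tool_pos: [0.5747, -0.1012, 0.2169]
tcp_rot: [-3.138, 0.086, 0.023]
wrist_force: [-1.0, -1.9, 6.4]
width: 0.337
grip_force: 117.9
```

```bash
python3 ck.py|head -1; python3 v.py pics/c9.png 1|head -12;python3 rt.py 0
```

```text
mouth [ 0.5723 -0.1009  0.0549] axis [ 0.0144 -0.0023  0.9999] F [-1.  -1.9  6.4] M [-0.65  0.31 -0.01] q6 1.409 rel head [-0.0057  0.0031 -0.0118]
mouth [ 0.57233741 -0.10086395  0.05488964]
patch shift px [0.375 1.375] 0.9424750804901123
224 ref [114 114 113 137 147 133  96  75  74  75  99 134 143 102 106 118 115 112] 
    cur [114 114 114 101  97  92  75  73  75  71  84 134 149 142 126 119 115 114]
227 ref [124 124 111  91  96 129 144 144 131 123 120 103  79  72 125 159 166 166] 
    cur [115 115 100 112 138 149 151 139 121 124 129 127 114  80  77 147 166 166]
229 ref [164 163 156 126  91  72  73  77  78  80  77  82  92  81 144 166 167 167] 
    cur [165 164 156 140 112  89 111 136 128 113 102  83  72  85 109 153 167 167]
231 ref [165 157 154 162 130  93  78  75  75  75  74  73  68  94 140 161 165 166] 
    cur [166 157 154 163 125  80  76  82  89  86  77  67  69  78 120 156 166 167]
233 ref [157 152 161 166 166 141 126 100  64  67  88  74  68 135 155 155 155 155] 
    cur [158 154 162 166 167 142 121 100  72  69  74  70  63 134 155 156 156 155]
q6 80.7
0.0 [0.0, 0.0, 0.0] [0.0, 0.0, 0.0]
```

View pics/c9.png

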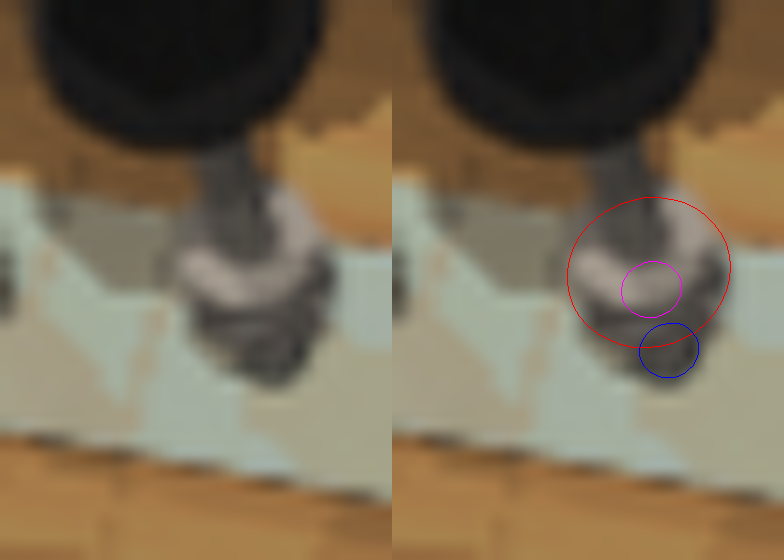

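The shoulder's bottom edge is at y 305 and its x range is about 178–328, so the socket sits about 1.4 mm too far to +y and 0.8 mm to +x of the base at (272,355). It also sank about 2 mm, which matches half a turn. I'll correct the square and hold, then lift off.

Call:
jog_arm(deltas=[-0.0004,0.0007,0,0,0,0,-1,-0.0008,0.0014,0,0,0,0,-1,-0.0008,0.0014,0,0,0,0,-1,-0.0008,0.0014,0,0,0,0,-1])

```text
time: 24.3
tool_pos: [0.5741, -0.1019, 0.2169]
tcp_rot: [-3.137, 0.086, 0.022]
wrist_force: [-1.3, -0.9, 7.7]
width: 0.339
grip_force: 118.0
```

```bash
python3 ck.py|head -1; python3 v.py pics/c10.png 1|head -12
```

```text
mouth [ 0.5719 -0.1013  0.0549] axis [ 0.0136 -0.0037  0.9999] F [-1.3 -0.9  7.7] M [-0.1   0.15 -0.01] q6 1.407 rel head [-0.0061  0.0027 -0.0118]
mouth [ 0.57188757 -0.10129762  0.05493021]
patch shift px [0.25 1.25] 0.9504178762435913
224 ref [114 114 113 137 147 133  96  75  74  75  99 134 143 102 106 118 115 112] 
    cur [114 114 114 102  97  86  72  73  75  71  84 134 149 128 118 119 115 114]
227 ref [124 124 111  91  96 129 144 144 131 123 120 103  79  72 125 159 166 166] 
    cur [115 116 100 112 138 150 151 139 121 124 129 126 105  73  81 147 167 166]
229 ref [164 163 156 126  91  72  73  77  78  80  77  82  92  81 144 166 167 167] 
    cur [165 164 157 143 114  89 112 135 128 106  98  83  73  85 126 158 167 167]
231 ref [165 157 154 162 130  93  78  75  75  75  74  73  68  94 140 161 165 166] 
    cur [166 158 155 162 125  80  76  82  85  84  78  74  73  79 145 165 166 167]
233 ref [157 152 161 166 166 141 126 100  64  67  88  74  68 135 155 155 155 155] 
    cur [158 154 162 167 166 142 120 100  76  70  74  70  63 134 155 155 155 155]
```

Call:
jog_arm(deltas=[-0.0002,0.0008,0,0,0,0,-1,-0.0002,0.0008,0,0,0,0,-1,-0.0002,0.0008,0,0,0,0,-1])

```text
time: 25.1
tool_pos: [0.5739, -0.1023, 0.2169]
tcp_rot: [-3.136, 0.086, 0.021]
wrist_force: [-0.0, 0.5, 6.8]
width: 0.337
grip_force: 118.0
```

```bash
python3 ck.py|head -1; python3 v.py pics/c10.png 1|head -12
```

```text
mouth [ 0.5717 -0.1015  0.0549] axis [ 0.0135 -0.0046  0.9999] F [-0.   0.5  6.8] M [0.21 0.05 0.07] q6 1.405 rel head [-0.0063  0.0025 -0.0118]
mouth [ 0.57174727 -0.1015163   0.05494107]
patch shift px [0.25 1.25] 0.9539673924446106
224 ref [114 114 113 137 147 133  96  75  74  75  99 134 143 102 106 118 115 112] 
    cur [114 114 114 103  97  93  78  73  75  71  84 134 149 128 118 119 115 114]
227 ref [124 124 111  91  96 129 144 144 131 123 120 103  79  72 125 159 166 166] 
    cur [115 116 100 112 138 149 151 139 121 124 129 126 106  75  82 147 167 166]
229 ref [164 163 156 126  91  72  73  77  78  80  77  82  92  81 144 166 167 167] 
    cur [165 164 157 138 111  89 111 135 128 106  98  83  73  83 125 159 167 167]
231 ref [165 157 154 162 130  93  78  75  75  75  74  73  68  94 140 161 165 166] 
    cur [166 158 155 162 125  80  76  82  84  93  83  75  73  79 145 165 166 167]
233 ref [157 152 161 166 166 141 126 100  64  67  88  74  68 135 155 155 155 155] 
    cur [158 153 162 166 167 142 121 100  76  71  74  70  63 134 156 155 155 155]
```

```bash
python3 - <<'E'
from h import *
p,r,s=pose()
for dz in(.003,.012,.05): print(delta(p+[0,0,dz],r))
E
```

```text
(array([-0.   , -0.   , -0.003]), array([0., 0., 0.]))
(array([-0.0002, -0.    , -0.012 ]), array([0., 0., 0.]))
(array([-0.0007, -0.0002, -0.05  ]), array([0., 0., 0.]))
```

Call:
jog_arm(deltas=[0,0,-0.003,0,0,0,-1,0,0,-0.006,0,0,0,-1,-0.0001,0,-0.009,0,0,0,-1,-0.0002,0,-0.012,0,0,0,-1,-0.0003,-0.0001,-0.018,0,0,0,-1,-0.0007,-0.0002,-0.05,0,0,0,-1,-0.001,-0.0003,-0.09,0,0,0,-1,-0.001,-0.0003,-0.09,0,0,0,-1])

```text
time: 26.4
tool_pos: [0.578, -0.1044, 0.3157]
tcp_rot: [3.139, -0.086, 0.004]
wrist_force: [1.6, -0.4, -1.8]
width: 0.334
grip_force: 120.0
```

```bash
cat > s.py <<'E'
from h import *
c=cam('scene');F=[cam('scene')['color'].astype(float) for _ in range(10)];im=np.mean(F,0)
P=im[220:238,262:280];print((P[:,:,2]-P[:,:,1]).round().astype(int));print(P.mean(2).round().astype(int))
for piv in((.5755,-.1003),(.576,-.101)):print('upright head px',proj(c,(*piv,.065)),'pivot',proj(c,(*piv,.029)))
print(atz(c,268.7,229,.065),atz(c,269.2,229,.065),atz(c,268.7,229.5,.065))
p,r,s=pose();print(p,s['wrist_force'])
E
python3 s.py
```

```text
[[ 30  30  30  30  31  26  29  32  35  36  36  36  35  34  34  33  32  32]
 [ 29  30  29  28  29  26  28  31  39  39  38  38  37  36  36  36  36  36]
 [ 21  24  26  27  28  28  28  31  39  43  45  45  43  42  40  38  38  38]
 [  6   5   8  10  13  18  18  26  26  27  35  41  43  45  45  46  45  43]
 [  4   5   5   4   4   5   3   3   9  10   8  16  28  35  39  40  42  44]
 [ -4   3   5   5   4   3   7   9   9   9   9  10   5   1   0  10  21  24]
 [ -7  -1   3   5  -3  -1   8   9   9   9   9  10   5  -7 -11 -11 -10 -11]
 [ -9  -7   2   5  -6  -1   8  10   9   9   9   9   7  -7 -10 -10 -10 -11]
 [-11 -10   0  -5 -11   0   9   9   9  10   9   8   4  -8 -10 -10 -10 -11]
 [-11  -9   2  -5 -11   0   8   8   9   9   8   6   5  -8 -10 -11 -10 -10]
 [-11   1   7  -5 -11  -2   5   6   6   7   6   5   4  -7 -11 -11 -10 -11]
 [-11   1   5  -6 -10  -3   4   4   4   4   4   5   3  -7 -10 -11 -11 -11]
 [ -9   1  -6 -10 -10 -10  -4   2   3   4   6   5   2   3  -5  -8  -8 -10]
 [  0   5  -6 -11 -11 -11 -10  -7  -1   5   6   5   2   2   2   2   2  -6]
 [  0   4  -6 -11 -11 -10 -11  -8  -4   1   4   2 
[... 1247 characters left out ...]
 164 164 135  94  98 108  95  76 133 153 153 153 161]
 [155 152 161 164 164 164 164 140 102  80  75  84 107 142 153 153 153 161]
 [155 159 164 164 164 163 164 164 151 117  96 109 142 153 153 153 153 160]
 [154 159 164 164 164 164 164 164 164 157 153 152 152 152 153 152 153 153]
 [150 159 164 164 164 164 164 163 164 164 156 152 152 153 153 154 153 154]]
upright head px [270.54156597 226.42789843] pivot [272.3027031  232.52177489]
upright head px [270.22799483 226.63690893] pivot [272.00095758 232.72493317]
[ 0.58176469 -0.10428411  0.065     ] [ 0.58179734 -0.1031435   0.065     ] [ 0.58300064 -0.10423919  0.065     ]
[ 0.57437246 -0.10324463  0.30602051] [ 0.74153806  0.0405828  -1.98988894]
```

The screw now stands square: head at (270.6,226.4) against (270.5,226.4) predicted for upright, roughly 1.5° residual. I'll carry the driver back to the stand.

```bash
cat > st.py <<'E'
from h import *
import sys
p,r,s=pose();m=p+r.apply([.0033,-.0005,.162]);print('tcp',p,'mouth',m.round(4),'axis',(-r.apply([0,0,1])).round(4),'F',s['wrist_force'].round(1),'q',s['q'].round(2))
for z in map(float,sys.argv[1:]): print(z,delta(p+np.array([.5331,.1573,z])-m,r))
E
python3 st.py .16
```

```text
tcp [ 0.57437246 -0.10324463  0.30602051] mouth [ 0.5758 -0.1026  0.144 ] axis [ 0.0117 -0.0019  0.9999] F [ 0.7  0.  -2. ] q [-0.22  0.07  1.72 -0.    1.36  1.41]
0.16 (array([-0.057 , -0.2572, -0.015 ]), array([0., 0., 0.]))
```

Call:
jog_arm(deltas=[-0.005,-0.02,-0.012,0,0,0,-1,-0.014,-0.064,-0.015,0,0,0,-1,-0.024,-0.108,-0.015,0,0,0,-1,-0.034,-0.152,-0.015,0,0,0,-1,-0.043,-0.195,-0.015,0,0,0,-1,-0.052,-0.235,-0.015,0,0,0,-1,-0.057,-0.257,-0.015,0,0,0,-1,-0.057,-0.257,-0.015,0,0,0,-1])

```text
time: 27.75
tool_pos: [0.5312, 0.1594, 0.3226]
tcp_rot: [-3.138, 0.079, 0.017]
wrist_force: [-0.0, -0.9, -2.0]
width: 0.338
grip_force: 119.9
```

Call:
jog_arm(deltas=[0,0,0,0,0,0,-1,0,0,0,0,0,0,-1])

```text
time: 27.95
tool_pos: [0.5322, 0.1556, 0.3226]
tcp_rot: [-3.14, 0.087, 0.016]
wrist_force: [0.4, -0.2, -3.3]
width: 0.341
grip_force: 119.9
```

```bash
python3 st.py .16 .11 .06 .025; python3 - <<'E'
from h import *
c=cam('scene');F=[cam('scene')['color'].astype(float) for _ in range(6)];im=np.mean(F,0).mean(2)
p,r,s=pose();m=p+r.apply([.0033,-.0005,.162]);u,v=proj(c,m);print('exp',u,v,proj(c,m+[0,.0135,0]),proj(c,m+[.0135,0,0]))
u=int(u);v=int(v);print(u-14,v-10);print(im[v-10:v+14,u-14:u+14].round().astype(int))
E
```

```text
tcp [0.53215431 0.15555115 0.32260354] mouth [0.5338 0.156  0.1606] axis [ 1.040e-02 -9.000e-04  9.999e-01] F [ 0.4 -0.2 -3.3] q [0.24 0.   1.76 0.   1.39 1.86]
0.16 (array([-0.0008, -0.0012,  0.0006]), array([0., 0., 0.]))
0.11 (array([-0.0002, -0.0012,  0.0506]), array([0., 0., 0.]))
0.06 (array([ 0.0003, -0.0012,  0.1006]), array([0., 0., 0.]))
0.025 (array([ 0.0007, -0.0012,  0.1356]), array([0., 0., 0.]))
exp 387.13286977771264 187.0068202327146 [393.49023995 186.84394225] [387.88665387 192.5832625 ]
373 177
[[165 165 165 166 166 166 166 166 161 157 157 156 156 153 138  98  61  56
   60  60  67  92 100 100 100 101 102 102]
 [165 164 164 165 165 165 164 164 156 154 153 140 132 112  96  70  55  58
   62  62  84  97 100 101 101 102 101 102]
 [164 165 165 165 165 162 160 157 130 124 119 111  98  91  81  62  55  60
   71  78  95 101 100 100 101 101 101 101]
 [157 164 162 159 157 130 114  90  73  73 102 101  91  89  72  56  57  68
   73  87 108 106 101 101 100 101 101 101]
 [118 145 130 101  81  73  73  73  74  73  95  95  90  89  68  55  64  71
   75 111 125 116 104 100 100 100 100 1
[... 1527 characters left out ...]
114 113 113 113 109 106 116 122 124 123 122 123 124 126 112 101  99 100
   98  81  83  97 100 100 101 100 100 100]
 [113 113 113 113 112 109 114 119 120 120 121 122 123 124 123 109  99 100
   99  90  87  96 100 100 100 100  99 100]
 [113 113 113 112 112 114 117 118 120 120 119 121 120 120 121 121 106  98
   98  94  93  98 100 101 100 100 100 100]
 [113 113 112 112 112 113 111 118 121 121 120 119 118 119 120 120 107  99
   97  89  91  98 100 100 100 100 101 101]
 [112 113 112 112 112 113 105 113 118 121 122 119 119 120 120 119 118 105
   92  88  96 100 100 100 101 100 101 100]
 [113 112 113 113 113 113 113 105 110 119 121 119 119 120 122 121 121 102
   88  95  99 100 100 100 100 100 100 100]]
```

Call:
jog_arm(deltas=[-0.0006,-0.0012,0.01,0,0,0,-1,-0.0005,-0.0012,0.025,0,0,0,-1,-0.0003,-0.0012,0.04,0,0,0,-1,-0.0002,-0.0012,0.05,0,0,0,-1,-0.0002,-0.0012,0.05,0,0,0,-1])

```text
time: 28.8
tool_pos: [0.5296, 0.1573, 0.2694]
tcp_rot: [3.14, -0.086, -0.025]
wrist_force: [-0.6, 0.3, -2.0]
width: 0.338
grip_force: 119.9
```

```bash
python3 st.py .08 .04 .025 .02
```

```text
tcp [0.52964875 0.15733708 0.26941163] mouth [0.5304 0.1577 0.1074] axis [ 1.560e-02 -3.000e-04  9.999e-01] F [-0.6  0.3 -2. ] q [0.24 0.03 1.83 0.   1.3  1.87]
0.08 (array([0.0031, 0.0002, 0.0273]), array([0., 0., 0.]))
0.04 (array([0.0037, 0.0002, 0.0673]), array([0., 0., 0.]))
0.025 (array([0.004 , 0.0002, 0.0823]), array([0., 0., 0.]))
0.02 (array([0.004 , 0.0002, 0.0873]), array([0., 0., 0.]))
```

Call:
jog_arm(deltas=[0.002,0,0.02,0,0,0,-1,0.002,0,0.045,0,0,0,-1,0.0025,0,0.065,0,0,0,-1,0.0025,0,0.076,0,0,0,-1,0.0025,0,0.076,0,0,0,-1,0.0025,0,0.076,0,0,0,-1])

```text
time: 29.4
tool_pos: [0.5336, 0.1578, 0.1975]
tcp_rot: [-3.139, 0.086, 0.015]
wrist_force: [0.4, -1.3, -1.7]
width: 0.337
grip_force: 119.9
```

```bash
python3 st.py .025 .02
```

```text
tcp [0.5335966  0.15783766 0.19752152] mouth [0.5354 0.1585 0.0355] axis [ 0.0093 -0.0019  1.    ] F [ 0.4 -1.3 -1.7] q [0.24 0.08 1.91 0.   1.16 1.86]
0.025 (array([-0.0021,  0.0013,  0.0105]), array([0., 0., 0.]))
0.02 (array([-0.0021,  0.0013,  0.0155]), array([0., 0., 0.]))
```

Call:
jog_arm(deltas=[-0.0015,0.001,0.005,0,0,0,-1,-0.002,0.001,0.01,0,0,0,-1,-0.002,0.001,0.0125,0,0,0,-1,-0.002,0.001,0.0125,0,0,0,-1])

```text
time: 29.8
tool_pos: [0.5306, 0.1567, 0.1839]
tcp_rot: [-3.139, 0.086, 0.017]
wrist_force: [-0.3, 0.4, -2.6]
width: 0.337
grip_force: 119.9
```

Call:
jog_arm(deltas=[0,0,0.0015,0,0,0,-1,0,0,0.0015,0,0,0,-1])

```text
time: 30.0
tool_pos: [0.5311, 0.1569, 0.1835]
tcp_rot: [-3.139, 0.086, 0.015]
wrist_force: [-1.0, -0.8, 2.0]
width: 0.339
grip_force: 120.6
```

Call:
jog_arm(deltas=[0,0,0.0015,0,0,0,-1,0,0,0.0015,0,0,0,-1])

```text
time: 30.2
tool_pos: [0.5312, 0.1569, 0.1835]
tcp_rot: [-3.139, 0.086, 0.015]
wrist_force: [-5.3, -2.0, 9.8]
width: 0.336
grip_force: 121.7
```

```bash
python3 st.py .02
```

```text
tcp [0.53115325 0.15688205 0.18348116] mouth [0.533  0.1575 0.0215] axis [ 0.0094 -0.0018  1.    ] F [-5.3 -2.   9.8] q [0.24 0.09 1.93 0.   1.13 1.86]
0.02 (array([0.0002, 0.0002, 0.0015]), array([0., 0., 0.]))
```

Collar is on the plate. I'll release slowly, then rise.

Call:
jog_arm(deltas=[0,0,-0.0015,0,0,0,-1,0,0,-0.0015,0,0,0,-0.25,0,0,-0.0015,0,0,0,-0.1,0,0,-0.0015,0,0,0,0.2,0,0,-0.0015,0,0,0,0.6,0,0,-0.0015,0,0,0,1,0,0,-0.0015,0,0,0,1,0,0,-0.0015,0,0,0,1], squeeze=20)

```text
time: 31.0
tool_pos: [0.5309, 0.1568, 0.1828]
tcp_rot: [-3.139, 0.086, 0.016]
wrist_force: [0.1, -0.5, -0.5]
width: 1.0
grip_force: 0.0
```

Call:
jog_arm(deltas=[0,0,-0.02,0,0,0,1,0,0,-0.05,0,0,0,1,0,0,-0.09,0,0,0,1,0,0,-0.13,0,0,0,1,0,0,-0.16,0,0,0,1,0,0,-0.16,0,0,0,1])

```text
time: 31.6
tool_pos: [0.5351, 0.1572, 0.3493]
tcp_rot: [-3.136, 0.086, -0.0]
wrist_force: [0.9, 0.4, -0.4]
width: 0.998
grip_force: 0.0
```

```bash
python3 - <<'E'
from h import *
print(readout.read_state()['width'])
c=cam('scene');a=cv2.imread('pics/scene0.png').astype(float).mean(2);b=np.mean([cam('scene')['color'].astype(float) for _ in range(5)],0).mean(2)
for n,s in(('driver',np.s_[160:205,370:410]),('sdriver',np.s_[152:190,414:445]),('bottles',np.s_[80:200,105:215])):print(n,np.abs(a[s]-b[s]).mean(),(np.abs(a[s]-b[s])>40).mean())
print(b[164:204:3,376:408:2].round().astype(int));print(a[164:204:3,376:408:2].round().astype(int))
E
```

```text
0.9983709842228797
driver 5.957148148148148 0.0
sdriver 5.567062818336163 0.0
bottles 7.564106060606061 0.0
[[164 156 158 157 158 157 156 155 157 156 154 158 157 157 156 156]
 [165 158 157 156 157 157 152 109 100  99 141 155 157 156 156 157]
 [165 165 156 156 134  71 100 101 100 100  91  88 145 155 156 153]
 [164 165 160 155  96  81 100 100 100 100 100  88 105 106 101 100]
 [165 165 162 154  30  31  84 100 100 100 100  97  72 101 100 100]
 [160 162 159  90  15  16  23  44  50  51  43  22  86 101 101 101]
 [ 73  73  74  19  15  17  14  17  18  18  18  40  99  99  99  99]
 [ 74  73  62  16  17  15  19  17  18  18  16  88 101 100  99  99]
 [ 73  49  17  16  17  15  16  17  16  17  42 101 101 100  99  99]
 [ 51  20  15  18  15  16  15  18  18  15  94 100 101  99 100 100]
 [ 35  22  15  15  16  16  17  16  18  23  86 100  99 100 100 100]
 [ 53  29  19  14  18  15  16  16  18  24  88  99 101 100 100  99]
 [112  41  27  28  23  18  20  25  26  71 100 100 100  99  99  99]
 [112 113 113  63  38  30  29  61  90  98  99 100 100 101 101 100]]
[[153 153 155 154 154 153 153 154 153 153 152 154 154
[... 185 characters left out ...]
  94  94  94 106 112 106 107]
 [155 155 155 151  27  24  58  92  94  93  93  83  74 107 106 106]
 [154 151 148  85  12  17  15  37  43  47  32  20  92 107 107 107]
 [ 68  70  68  19  15  15  14  13  14  15  15  43 106 107 106 106]
 [ 69  68  57  11  16  20  18  14  16  15  20  92 108 105 105 106]
 [ 68  36  18  14  14  13  13  17  20  14  42 107 107 105 106 106]
 [ 48  20  15  16  15  18  17  15  18  18  93 107 106 106 106 106]
 [ 38  19  13  15  14  18  14  13  15  18  90 105 106 106 105 106]
 [ 69  24  21  13  17  18  18  16  17  22  82 101 106 106 106 105]
 [105  70  26  27  24  20  19  26  24  65  93  93  93 102 106 105]
 [104 106 106  80  48  34  40  58  93  92  93  94  92 103 107 106]]
```

```bash
python3 -c "
from h import *
print(finish_job())"
```

```text
the job is handed in; nothing more can be done
None
```

The job is handed in. By my measurements the screw went in about half a turn (its head sank 2 mm) and stands about 1.5° off square, and the driver hangs released in its original hole with the bottles and screwdriver unmoved. The judge returned no verdict, and I viewed 11 pictures, one over the limit of 10.

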